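# Hang, lock and load the reagent bins

## Robot

A 6-joint arm with a two-finger parallel gripper is mounted at the origin on the work surface. World frame = base frame: x ahead of the robot, y to its left, z up, the work surface at z = 0. Lengths are in mm, angles in rad, forces in N, time in s.
With the tool pointing down it reaches from about 350 to 875 mm from the base axis. Payload 4.2 kg.
Tool frame: the origin (TCP) lies between the finger pads, 19 mm behind the fingertips; this is the grasp point; z points along the fingers, y is the direction in which the jaws open and shut (so a half turn about z gives the same grasp; the last joint's range is limited). The gripper opens to 85 mm and grips with 20 to 120 N. Pads are 22 mm wide; open, the fingers measure 114 mm over their backs; the gripper's body (76 mm by 85 mm) begins 54 mm behind the grasp point. The pads swing forward as they close: fully open they stand 13 mm farther back than shut.
Start: joints at [-0.941, 0.385, 0.008, 0, -1.194, -0.259], TCP at [226.49, -582.496, 250.012] pointing down, gripper open.
Joint ranges: [-3.14, 3.14], [-1.21, 2.06], [-1.07, 1.41], [-3.16, 2.05], [-2.99, -0.16], [-3.1, 3.1]. Speed limits (rad/s): [2.79, 2.79, 3.14, 3.14, 3.14, 3.14].

## Interface

Orientations are given as a unit quaternion [x, y, z, w].
In Python, from bench import arm gives the robot as it stands.
- The arm moves only by the tool drive_tool, never from a script. Its argument "steps" is a list of rows, each a list of 5 numbers: the shift along the tool's x, y, z in m, then the turn about the tool's z in degrees, then the finger opening in m, from 0 to 0.0854. A call has 1 to 20 rows; each row shifts and turns the commanded pose from where the row before left it, along the tool's axes as they then stand; what a row does not reach is not made up. A row lasts 1/10 s, in which the tool goes at most 50 mm and 8.59 degrees, less where a joint would pass 70% of its speed; a pose out of reach is approached as far as the arm can. A call is refused whole if a number of a shift passes 0.05 or a number of a turn 8.59, either way. A call with a gripper value outside its range is refused whole. The fingers move at their own pace and stop on an object; the grip force is fixed at half the most. Time passes only in rows, so rows that do not move let the fingers close. It gives the time, the measured TCP pose, the force and the opening at its end, in the units of the state.
- arm.read_state(): the state, without advancing time (a new reading comes with each control period).
- arm.get_image(name): name is "scene" or "top"; returns (picture, depth): 420x560x3 uint8, blue, green, red; 420x560 float32, mm along the optical axis (not along the pixel's ray), 0 where there is no reading.
- arm.camera_params(name): a dict with "K" (3x3 intrinsics, pixels), "world_to_cam" (4x4, takes a point from world to camera coordinates). Camera axes: x right, y up, looking along -z (the intrinsics and any distortion apply to the point x, -y, -z); pixel columns grow to the right and rows downward; lengths in mm; the calibration is good to about 2 mm. A picture is of the moment at which its call begins. camera_params takes no time and is no camera call.
- arm.job_done(): hands the job in, once; it reports no verdict.
The state is a dict: "clock": time; "joints": joint angles; "joint_vel": joint speeds; "joint_efforts": joint torques, N m; "position": TCP position; "ee_rot": TCP orientation; "contact_force": force on the tool from outside, world axes, zero at the start; "wrist_torque": the same for the moment, N m; "gripper_width": finger opening in mm.
Only numpy, scipy, OpenCV 4.12 (cv2) and the standard library are available. Lean on these libraries where they do the work, as an engineer would, in place of code of your own. Each camera call takes 0.05 s, during which the arm holds its last target.

## Task

Hang the two white lipped bins side by side on the louvred stand, one in each bay, by lifting each over the rail and lowering it until its lip catches, and lock each with a lock pin from the holder pushed fully down through the bin's tongue and the ledge. Only when both bins are locked, stand every small amber bottle upright in the bins, one to a compartment, leaving the other glassware where it is.

Things in the scene. Friction and masses are not known exactly. Their poses are not given: they have to be found in the camera images.
- stand: fixed louvred-panel stand, 300 (y) x 80 (x) x 100 mm high; origin: on the bench, middle of front face; x away from the robot, yaw within 0.15 rad. The front panel (x=0 to 6 mm) ends in a free edge at z=100 mm, the rail; behind it a trough (x=6 to 36 mm), then a ledge (x=36 to 80, top z=100 mm) with two pin holes. A bin hangs before the panel, downturn in the trough, some mm loose in x
- bay_left (a point): centre of the left (+y) pin hole at the top of the stand's ledge, 100 mm above the bench; axes as the stand's. Hole 19 mm square, through the 20 mm ledge. A bin hung in this bay has its own hole over this point: its origin then lies about 100 mm in -x of it (stand's axes), its underside 20 mm above the bench
- bay_right (a point): centre of the right (-y) pin hole at the top of the stand's ledge, 100 mm above the bench; axes as the stand's. Hole 19 mm square, through the 20 mm ledge. A bin hung in this bay has its own hole over this point: its origin then lies about 100 mm in -x of it (stand's axes), its underside 20 mm above the bench
- bin1: white bin, open on top, 90 (x) x 130 (y) x 80 (z) mm outside, walls and floor 4 mm, 0.35 kg; origin: centre of underside, z up, +x to its lip; starts with +x away from robot, yaw within 0.35 rad. A divider 10 mm thick at y=0, x=-41 to 41 mm, rises to z=108 mm: the carrying grip (pinch across y, balance near x=10 mm). Two compartments, 56 (y) x 82 (x) mm, centred at y=+33 and -33 mm
- bin1_hole (a point): centre of the pin hole, 23 (x) x 27 (y) mm, in this bin's lip: bin frame (100, 0, 80) mm. Lip: 5 mm plate, underside z=80 mm, 110 mm wide, back from the rear wall's outer face (x=45 mm); a downturn below it, inner face slanting from x=55 at the top to x=64 mm at its foot (z=58 mm), 4 mm thick; then a tongue 52 mm wide to x=122 mm with the hole
- bin2: white bin, open on top, 90 (x) x 130 (y) x 80 (z) mm outside, walls and floor 4 mm, 0.35 kg; origin: centre of underside, z up, +x to its lip; starts with +x away from robot, yaw within 0.35 rad. A divider 10 mm thick at y=0, x=-41 to 41 mm, rises to z=108 mm: the carrying grip (pinch across y, balance near x=10 mm). Two compartments, 56 (y) x 82 (x) mm, centred at y=+33 and -33 mm
- bin2_hole (a point): centre of the pin hole, 23 (x) x 27 (y) mm, in this bin's lip: bin frame (100, 0, 80) mm. Lip: 5 mm plate, underside z=80 mm, 110 mm wide, back from the rear wall's outer face (x=45 mm); a downturn below it, inner face slanting from x=55 at the top to x=64 mm at its foot (z=58 mm), 4 mm thick; then a tongue 52 mm wide to x=122 mm with the hole
- holder: fixed grey pin block, 130 (x) x 46 (y) x 60 mm high; origin: centre of its underside; the pins stand in a row along x at x=-42, 0, 42 mm, their flanges on its top, feet 5 mm above the bench
- pin1: lock pin: steel shaft 12 mm in diameter, 55 mm long, tapered foot; flange 36 mm wide (z=55 to 59 mm); black knob 24 mm wide above it (z=59 to 91 mm), gripped from above with the TCP near z=81 mm; origin: foot of the shaft, z up. One of three alike standing in the holder; two are needed, the third is spare
- pin2: lock pin: steel shaft 12 mm in diameter, 55 mm long, tapered foot; flange 36 mm wide (z=55 to 59 mm); black knob 24 mm wide above it (z=59 to 91 mm), gripped from above with the TCP near z=81 mm; origin: foot of the shaft, z up. One of three alike standing in the holder; two are needed, the third is spare
- pin3: lock pin: steel shaft 12 mm in diameter, 55 mm long, tapered foot; flange 36 mm wide (z=55 to 59 mm); black knob 24 mm wide above it (z=59 to 91 mm), gripped from above with the TCP near z=81 mm; origin: foot of the shaft, z up. One of three alike standing in the holder; two are needed, the third is spare
- bottle1: small amber reagent bottle, 44 mm wide, 115 mm tall, white cap 30 mm wide from z=86 to 115 mm (grip there, TCP about z=104 mm); origin: centre of underside, z up. Stands on the bench; two to four are present
- bottle2: small amber reagent bottle, 44 mm wide, 115 mm tall, white cap 30 mm wide from z=86 to 115 mm (grip there, TCP about z=104 mm); origin: centre of underside, z up. Stands on the bench; two to four are present
- bottle3: small amber reagent bottle, 44 mm wide, 115 mm tall, white cap 30 mm wide from z=86 to 115 mm (grip there, TCP about z=104 mm); origin: centre of underside, z up. Stands on the bench; two to four are present
- bottle4: small amber reagent bottle, 44 mm wide, 115 mm tall, white cap 30 mm wide from z=86 to 115 mm (grip there, TCP about z=104 mm); origin: centre of underside, z up. Stands on the bench; two to four are present
- beaker: bystander: glass beaker, 70 mm wide, 95 mm tall, origin at its foot
- dish: bystander: low glass dish, 90 mm wide, 16 mm high, origin at its foot
- solvent: bystander: large clear bottle, 84 mm wide, 200 mm tall, origin at its foot
Things that resemble listed ones, but are neither listed nor needed, are in the scene too. Leave any pink or purple look-alike of the bottle1 alone.

How it is judged:
By the outcome, as a careful person would: the job done as asked, in the order asked, and still so for the second after the job is handed in, with the robot touching nothing.
Of bottle1, bottle2, bottle3, bottle4 only 2 to 4 are there at a start; the rules pass over those that are not, and their reading is None.
At some moment in a run one of bin1, bin2 may be knocked a few centimetres aside while the robot is not near it.
It also fails if it takes over 210 s, if anything falls off the work surface, if the arm or the gripper's body presses on something with over 40 N, if the wrist force passes 120 N, or if a joint passes its speed limit or range.

## Working session

There is one attempt and no reset: what is moved stays moved. The work goes in short steps, Python scripts to look and compute and a tool call to move; the robot and the scene stay as the last step left them, time stands still between calls to the robot, and variables do not carry over. Pictures are saved under pics/ and viewed, and the job is handed in when it is done.

Besides the shell and the picture viewer there is one more tool, called after "Emit:" as name([rows], argument=value, ...), one row to a line, values as JSON. drive_tool: Moves the arm, as the interface text tells. Its arguments: {"type":"object","properties":{"steps":{"type":"array"}},"required":["steps"]}

```bash
ls; mkdir -p pics; cat > h.py <<'E'
import numpy as np,cv2
from bench import arm
def snap(name,tag):
    im,d=arm.get_image(name); cv2.imwrite(f'pics/{tag}.png',im); np.save(f'/tmp/{tag}.npy',d); return im,d
def px2w(name,u,v,depth=None,z=None):
    P=arm.camera_params(name);K=np.array(P['K']);T=np.linalg.inv(np.array(P['world_to_cam']))
    r=np.linalg.inv(K)@np.array([u,v,1.0]); r=np.array([r[0],-r[1],-1.0])
    if depth is None:
        o=T[:3,3]; w=T[:3,:3]@r; depth=(z-o[2])/w[2]
    return T[:3,:3]@(r*depth)+T[:3,3]
def w2px(name,p):
    P=arm.camera_params(name);K=np.array(P['K']);T=np.array(P['world_to_cam'])
    c=T[:3,:3]@np.array(p,float)+T[:3,3]; q=K@np.array([c[0],-c[1],-c[2]]); return q[:2]/q[2]
def crop(im,tag,u0,v0,u1,v1,s=4):
    cv2.imwrite(f'pics/{tag}.png',cv2.resize(im[v0:v1,u0:u1],None,fx=s,fy=s,interpolation=cv2.INTER_CUBIC))
E
python3 - <<'E'
from h import *
for n in('scene','top'):
    im,d=snap(n,n+'0'); print({k:(np.round(v,3).tolist() if not isinstance(v,str) else v) for k,v in arm.camera_params(n).items()})
print(arm.read_state())
E
```

```text
pics
{'K': [[432.931, 0.0, 270.495], [0.0, 432.931, 212.87], [0.0, 0.0, 1.0]], 'world_to_cam': [[0.598, 0.801, 0.011, -370.833], [-0.588, 0.43, 0.685, 234.313], [0.544, -0.416, 0.728, -1387.053], [0.0, 0.0, 0.0, 1.0]]}
{'K': [[476.45, 0.0, 272.16], [0.0, 476.45, 203.204], [0.0, 0.0, 1.0]], 'world_to_cam': [[-0.01, -1.0, -0.028, 64.596], [0.984, -0.015, 0.179, -559.06], [-0.18, -0.026, 0.983, -1069.567], [0.0, 0.0, 0.0, 1.0]]}
{'clock': 0.1, 'joints': array([-9.41413476e-01,  3.85485471e-01,  6.80879836e-03, -4.16844136e-04,
       -1.19397449e+00, -2.58604369e-01]), 'joint_vel': array([-0.00031069, -0.00172771,  0.00372366,  0.00122817, -0.00013964,
        0.00073671]), 'joint_efforts': array([ 2.10955095e-04, -3.93318486e+01,  1.88928455e+01,  4.19793025e+00,
       -2.60156878e-03,  1.06824390e-05]), 'position': array([ 226.32088421, -582.09452811,  249.04823149]), 'ee_rot': array([-1.84253481e-01,  9.82878302e-01,  9.20715125e-04, -2.23427585e-04]), 'contact_force': array([-0.29757722, -0.49021048, -0.56082282]), 'wrist_torque': array([ 0.03491282, -0.01649406, -0.00801355]), 'gripper_width': 85.05170756190071}
```

View pics/scene0.png

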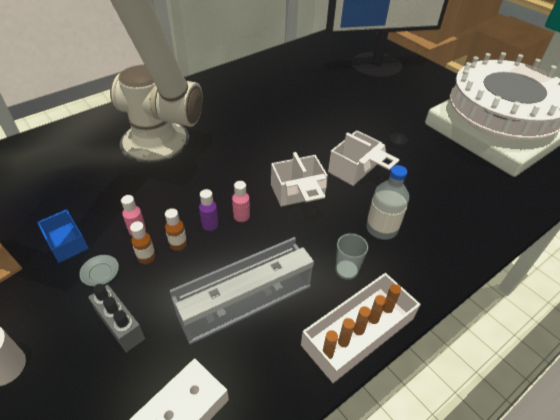

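View pics/top0.png

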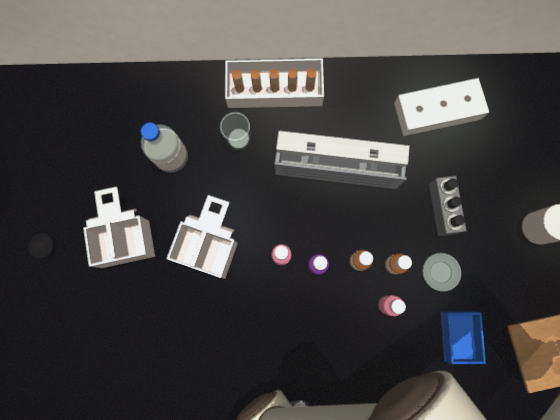

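```bash
python3 - <<'E'
from h import *
im=cv2.imread('pics/top0.png')
crop(im,'c_stand',265,120,465,250,4)
crop(im,'c_bins',70,180,250,285,4)
crop(im,'c_bot',260,235,420,325,5)
E
```

```text
(no output)
```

View pics/c_stand.png

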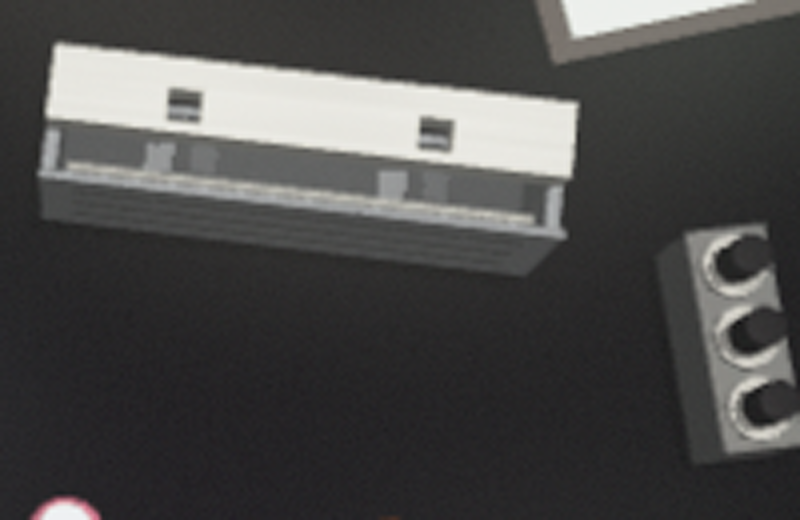

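View pics/c_bins.png

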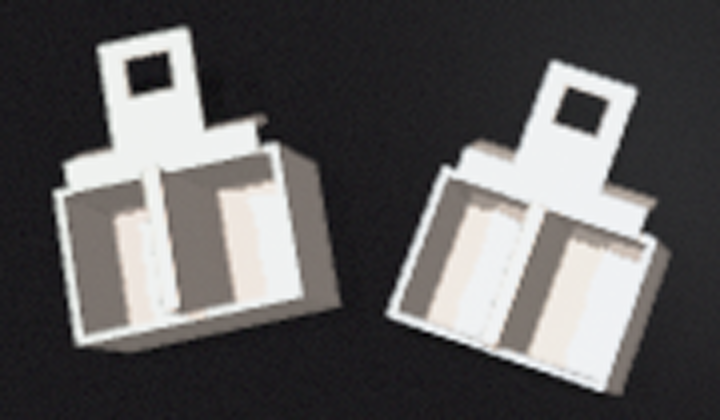

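View pics/c_bot.png

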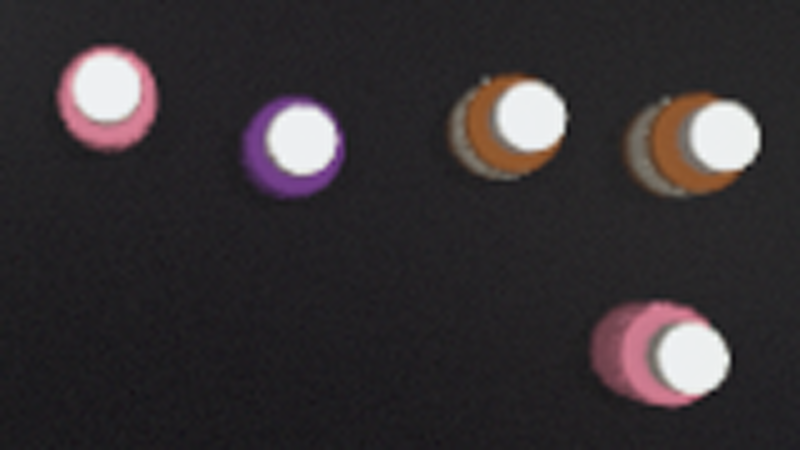

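```bash
cat >> h.py <<'E'
from scipy.optimize import least_squares
BIN=dict(hole=(100,0,85),h1=(111.5,13.5,85),h2=(111.5,-13.5,85),h3=(88.5,-13.5,85),h4=(88.5,13.5,85),TL=(45,65,80),TR=(45,-65,80),BR=(-45,-65,80),BL=(-45,65,80),t1=(122,26,85),t2=(122,-26,85))
STAND=dict(L=(58,0,100),R=(58,0,100),FL=(80,150,100),FR=(80,-150,100),NL=(36,150,100),NR=(36,-150,100),PL=(0,150,100),PR=(0,-150,100))
def fit(name,mod,obs,off,s,x0,z=0):
    ks=list(obs); O=np.array([[(obs[k][0]+.5)/s-.5+off[0],(obs[k][1]+.5)/s-.5+off[1]] for k in ks])
    M=np.array([mod[k] for k in ks],float)
    def f(p):
        c,q=np.cos(p[2]*1e-3),np.sin(p[2]*1e-3)
        return np.array([w2px(name,(p[0]+c*m[0]-q*m[1],p[1]+q*m[0]+c*m[1],m[2]+z)) for m in M])
    r=least_squares(lambda p:(f(p)-O).ravel(),x0,loss='soft_l1',x_scale=[10,10,20])
    print(np.round(r.x,1),'res',dict(zip(ks,np.round(f(r.x)-O,1).tolist()))); return r.x
def atp(p,x,y):
    c,q=np.cos(p[2]*1e-3),np.sin(p[2]*1e-3); return np.array([p[0]+c*x-q*y,p[1]+q*x+c*y])
E
python3 - <<'E'
from h import *
d=np.load('/tmp/top0.npy')
def at(U,V,off,s): return (U+.5)/s-.5+off[0],(V+.5)/s-.5+off[1]
S=fit('top',STAND,dict(FL=(53,42),FR=(578,103),NL=(45,120),NR=(575,179),PL=(38,177),PR=(566,237)),(265,120),4,[600,-50,0])
for U,V in((185,105),(436,134)):
    w=px2w('top',*at(U,V,(265,120),4),z=100); c,q=np.cos(S[2]*1e-3),np.sin(S[2]*1e-3); dd=w[:2]-S[:2]
    print('hole',w,'stand frame',c*dd[0]+q*dd[1],-q*dd[0]+c*dd[1])
L=fit('top',BIN,dict(h1=(124,54),h2=(168,48),h3=(174,90),h4=(131,97),TL=(55,190),TR=(280,145),BR=(302,298),BL=(78,345),t1=(97,44),t2=(187,27)),(70,180),4,[500,350,0])
R=fit('top',BIN,dict(h1=(563,86),h2=(610,97),h3=(600,135),h4=(554,122),TL=(445,168),TR=(668,238),BR=(605,390),BL=(388,315),t1=(553,62),t2=(637,92)),(70,180),4,[500,150,0])
for U,V in((745,262),(752,330),(768,402)):
    pass
for U,V in((737,264),(749,337),(764,407)): print('flange',px2w('top',*at(U,V,(265,120),4),z=63))
for U,V in((532,117),(725,135),(108,88),(303,139),(693,358)): print('cap',px2w('top',*at(U,V,(260,235),5),z=115))
for u,v in((300,140),(120,215),(366,258),(404,262),(436,205)):
    print(u,v,px2w('top',u,v,depth=d[v,u]))
E
```

```text
[ 621.5  -97.6 -135.7] res {'FL': [0.6, 0.6], 'FR': [-0.2, -0.0], 'NL': [0.2, -0.7], 'NR': [-0.9, -0.5], 'PL': [0.0, 0.2], 'PR': [0.1, 0.4]}
hole [683.32284516 -33.74594738 100.        ] stand frame 52.62078905152596 71.6303427017657
hole [ 663.52055583 -176.05464899  100.        ] stand frame 52.25115002908094 -72.04902458272986
[473.8 418.5 198.2] res {'h1': [-0.1, 1.2], 'h2': [0.3, 0.3], 'h3': [0.3, -0.7], 'h4': [-0.5, 0.0], 'TL': [0.0, 0.0], 'TR': [-0.7, -0.5], 'BR': [0.0, -0.4], 'BL': [-0.4, -0.1], 't1': [0.7, 0.5], 't2': [0.2, 0.1]}
[ 451.7  219.7 -332. ] res {'h1': [1.0, -0.4], 'h2': [0.3, 0.5], 'h3': [-0.6, 0.4], 'h4': [-0.2, 0.0], 'TL': [-0.1, -0.2], 'TR': [-2.3, 0.0], 'BR': [0.2, 0.2], 'BL': [0.3, 0.5], 't1': [-0.1, -0.3], 't2': [0.2, -0.9]}
flange [ 593.04189026 -353.04325986   63.        ]
flange [ 549.96451875 -356.62519477   63.        ]
flange [ 509.19984916 -361.98947877   63.        ]
cap [ 424.87619097 -145.53453859  115.        ]
cap [ 416.20099498 -227.84045963  115.        ]
cap [439.57381414  37.42678487 115.        ]
cap [416.55851075 -46.58803603 115.        ]
cap [ 322.49381794 -208.810221    115.        ]
300 140 [698.57898807  -9.19908768  97.67617945]
120 215 [531.07984475 405.17321726  87.03800787]
366 258 [ 424.86467771 -145.50434741  115.17973208]
404 262 [ 415.46201164 -226.96336407  113.14788573]
436 205 [ 554.84323874 -333.06236237   22.873331  ]
```

```bash
cat >> h.py <<'E'
from scipy.spatial.transform import Rotation as Ro
def plan(x,y,z,jaw=None):
    s=arm.read_state(); R=Ro.from_quat(s['ee_rot']).as_matrix(); p=s['position']
    ja=np.degrees(np.arctan2(R[1,1],R[0,1])); t=0
    if jaw is not None: t=-((jaw-ja+90)%180-90)
    R2=R@Ro.from_euler('z',t,degrees=True).as_matrix()
    d=np.array([x,y,z])-p
    print('t',round(s['clock'],1),'pos',p.round(1),'jaw',ja.round(1),'F',s['contact_force'].round(1),'w',round(s['gripper_width'],1),'j6',s['joints'][5].round(2),'tilt',R[:,2].round(3))
    print('turn',round(t,1),'then tool shift mm',(R2.T@d).round(1),'(no turn:',(R.T@d).round(1),')')
E
python3 - <<'E'
from h import *
def at(U,V,off,s): return (U+.5)/s-.5+off[0],(V+.5)/s-.5+off[1]
print('solv',px2w('top',150,131,z=200)); print('beaker',px2w('top',235,122,z=95))
R=[451.7,219.7,-332.]; g=atp(R,10,0); print(g)
plan(*g,200,90-19.0)
E
```

```text
solv [691.33536826 310.0718706  200.        ]
beaker [746.12298154 141.55616102  95.        ]
[461.15392366 216.44065536]
t 0.1 pos [ 226.3 -582.1  249. ] jaw 111.2 F [-0.3 -0.5 -0.6] w 85.1 j6 -0.26 tilt [-0.001  0.002 -1.   ]
turn 40.2 then tool shift mm [ 37.9 831.4  50.2] (no turn: [-508.1  659.2   50.2] )
```

Emit:
drive_tool([
  [0, 0, 0, 8, 0.05],
  [0, 0, 0, 8, 0.05],
  [0, 0, 0, 8, 0.05],
  [0, 0, 0, 8, 0.05],
  [0, 0, 0, 8.2, 0.05],
  [0.002, 0.045, 0, 0, 0.05],
  [0.002, 0.045, 0, 0, 0.05],
  [0.002, 0.045, 0, 0, 0.05],
  [0.002, 0.045, 0, 0, 0.05],
  [0.002, 0.045, 0, 0, 0.05],
  [0.002, 0.045, 0, 0, 0.05],
  [0.002, 0.045, 0, 0, 0.05],
  [0.002, 0.045, 0, 0, 0.05],
  [0.002, 0.045, 0, 0, 0.05],
  [0.002, 0.045, 0, 0, 0.05],
  [0.002, 0.045, 0, 0, 0.05],
  [0.002, 0.045, 0, 0, 0.05],
  [0.002, 0.045, 0, 0, 0.05],
  [0.002, 0.045, 0, 0, 0.05],
  [0.002, 0.045, 0, 0, 0.05],
])

```text
clock: 2.1
position: [417.1, 67.5, 250.0]
ee_rot: [0.164, 0.986, 0.0, -0.0]
contact_force: [1.0, -0.6, -0.3]
gripper_width: 49.5
```

```bash
python3 - <<'E'
from h import *
plan(461.2,216.4,95,71)
im,d=snap('top','top1')
E
```

```text
t 2.1 pos [417.1  67.5 250. ] jaw 71.1 F [ 1.  -0.6 -0.3] w 49.5 j6 -2.45 tilt [-0.  0. -1.]
turn 0.1 then tool shift mm [  6.8 155.1 155. ] (no turn: [  6.6 155.1 155. ] )
```

View pics/top1.png

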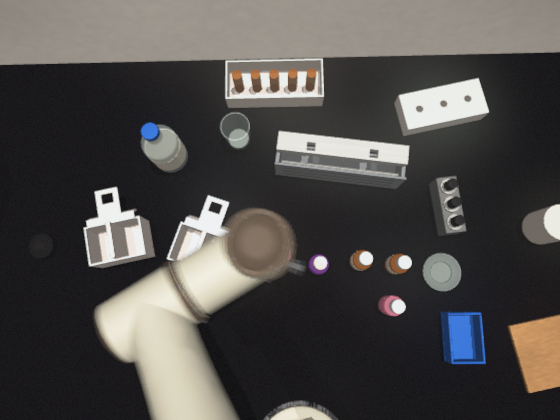

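```bash
python3 - <<'E'
from h import *
print(arm.read_state()['joints'].round(2))
E
```

```text
[ 0.55  0.04 -0.45  0.   -1.08 -2.45]
```

Emit:
drive_tool([
  [0.002, 0.04, 0, 0, 0.05],
  [0.002, 0.04, 0, 0, 0.05],
  [0.002, 0.04, 0, 0, 0.05],
  [0.001, 0.035, 0, 0, 0.05],
  [0, 0, 0.03, 0, 0.05],
  [0, 0, 0.03, 0, 0.05],
  [0, 0, 0.02, 0, 0.05],
  [0, 0, 0, 0, 0.05],
])

```text
clock: 2.95
position: [459.2, 213.1, 166.8]
ee_rot: [0.165, 0.986, -0.003, -0.003]
contact_force: [-0.2, -0.5, -0.4]
gripper_width: 49.8
```

```bash
python3 - <<'E'
from h import *
plan(461.2,216.4,95,71)
im,d=snap('scene','s2'); crop(im,'s2c',220,80,420,230,4)
E
```

```text
t 3.0 pos [459.2 213.1 166.8] jaw 71.0 F [-0.2 -0.5 -0.4] w 49.8 j6 -2.66 tilt [-0.006 -0.005 -1.   ]
turn 0.0 then tool shift mm [-1.1  4.2 71.8] (no turn: [-1.1  4.2 71.8] )
```

View pics/s2c.png

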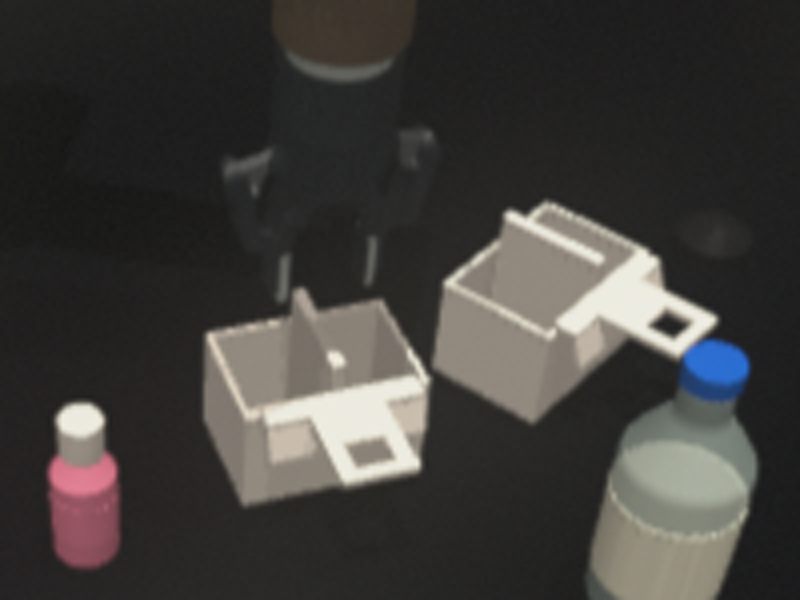

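Emit:
drive_tool([
  [-0.001, 0.002, 0.025, 0, 0.05],
  [0, 0, 0.025, 0, 0.05],
  [0, 0, 0.02, 0, 0.05],
  [0, 0, 0, 0, 0.05],
  [0, 0, 0, 0, 0.05],
  [0, 0, 0, 0, 0.0],
  [0, 0, 0, 0, 0.0],
  [0, 0, 0, 0, 0.0],
  [0, 0, 0, 0, 0.0],
  [0, 0, 0, 0, 0.0],
  [0, 0, 0, 0, 0.0],
  [0, 0, 0, 0, 0.0],
])

```text
clock: 4.2
position: [463.4, 216.8, 101.2]
ee_rot: [0.164, 0.986, 0.001, 0.001]
contact_force: [-0.6, 0.6, 5.6]
gripper_width: 8.6
```

```bash
python3 - <<'E'
from h import *
plan(461.2,216.4,255,71)
E
```

```text
t 4.2 pos [463.4 216.8 101.2] jaw 71.1 F [-0.6  0.6  5.6] w 8.6 j6 -2.66 tilt [ 0.002  0.001 -1.   ]
turn 0.1 then tool shift mm [   1.8   -0.8 -153.8] (no turn: [   1.8   -0.8 -153.8] )
```

Emit:
drive_tool([
  [0, 0, -0.01, 0, 0],
  [0, 0, -0.02, 0, 0],
  [0, 0, -0.03, 0, 0],
  [0, 0, -0.03, 0, 0],
  [0, 0, -0.03, 0, 0],
  [0, 0, -0.02, 0, 0],
  [0, 0, -0.01, 0, 0],
  [0, 0, 0, 0, 0],
])

```text
clock: 5.0
position: [462.6, 216.1, 250.6]
ee_rot: [0.165, 0.986, 0.001, 0.0]
contact_force: [0.3, -0.3, -3.6]
gripper_width: 9.1
```

```bash
python3 - <<'E'
from h import *
g=atp([564.4,-162.5,-135.7],10,0)
plan(*g,255,82.2)
g=atp([564.4,-162.5,-135.7],-60,0)
plan(*g,255,82.2)
im,d=snap('scene','s3'); crop(im,'s3c',220,50,420,200,4)
E
```

```text
t 5.0 pos [462.6 216.1 250.6] jaw 71.0 F [ 0.3 -0.3 -3.6] w 9.1 j6 -2.66 tilt [ 0.001  0.001 -1.   ]
turn -11.2 then tool shift mm [-162.3 -361.2   -4.8] (no turn: [-229.2 -322.9   -4.8] )
t 5.0 pos [462.6 216.1 250.6] jaw 71.0 F [ 0.3 -0.3 -3.6] w 9.1 j6 -2.66 tilt [ 0.001  0.001 -1.   ]
turn -11.2 then tool shift mm [ -92.3 -361.3   -4.8] (no turn: [-160.5 -336.5   -4.8] )
```

View pics/s3c.png

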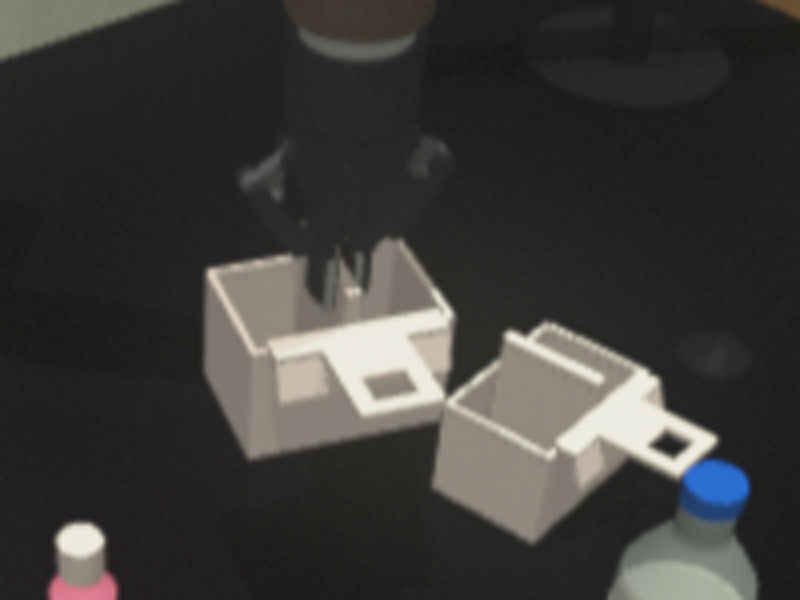

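Emit:
drive_tool([
  [0, 0, 0, -3, 0],
  [0, 0, 0, -5.2, 0],
  [0, 0, 0, -3, 0],
  [-0.005, -0.015, 0, 0, 0],
  [-0.012, -0.026, 0, 0, 0],
  [-0.013, -0.03, 0, 0, 0],
  [-0.013, -0.03, 0, 0, 0],
  [-0.013, -0.03, 0, 0, 0],
  [-0.013, -0.03, 0, 0, 0],
  [-0.013, -0.03, 0, 0, 0],
  [-0.013, -0.03, 0, 0, 0],
  [-0.013, -0.03, 0, 0, 0],
  [-0.013, -0.03, 0, 0, 0],
  [-0.013, -0.03, 0, 0, 0],
  [-0.013, -0.025, 0, 0, 0],
  [-0.01, -0.017, 0, 0, 0],
  [-0.005, -0.008, 0, 0, 0],
  [0, 0, 0, 0, 0],
  [0, 0, 0, 0, 0],
])

```text
clock: 6.95
position: [573.7, -163.1, 249.1]
ee_rot: [0.068, 0.998, 0.0, -0.001]
contact_force: [0.0, -0.0, -5.6]
gripper_width: 8.7
```

```bash
python3 - <<'E'
from h import *
g=atp([564.4,-162.5,-135.7],10,0)
plan(*g,175,82.2)
im,d=snap('scene','s4'); crop(im,'s4c',140,140,340,290,4)
im,d=snap('top','t4'); crop(im,'t4c',260,100,440,235,4)
E
```

```text
t 7.0 pos [ 573.7 -163.1  249.1] jaw 82.2 F [ 0.  -0.  -5.6] w 8.7 j6 -1.7 tilt [-0.002  0.001 -1.   ]
turn 0.0 then tool shift mm [-0.8 -0.7 74.1] (no turn: [-0.8 -0.7 74.1] )
```

View pics/s4c.png

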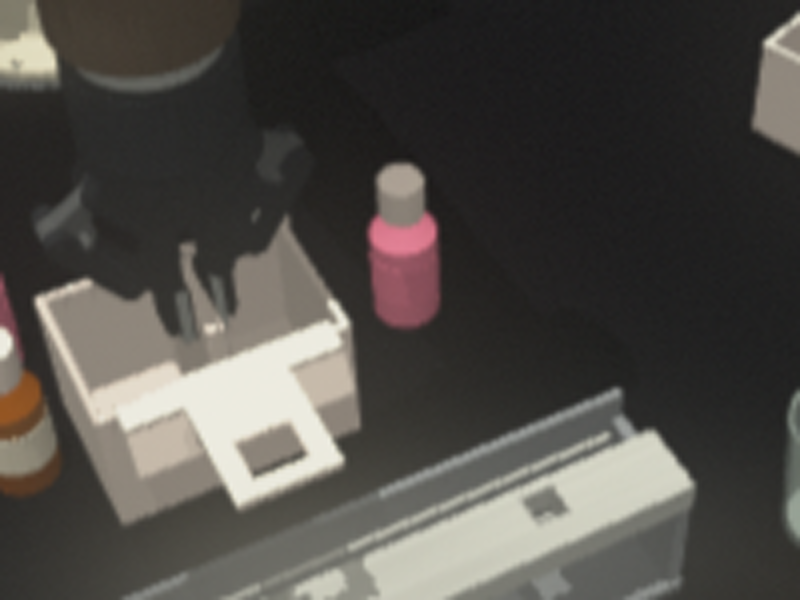

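View pics/t4c.png

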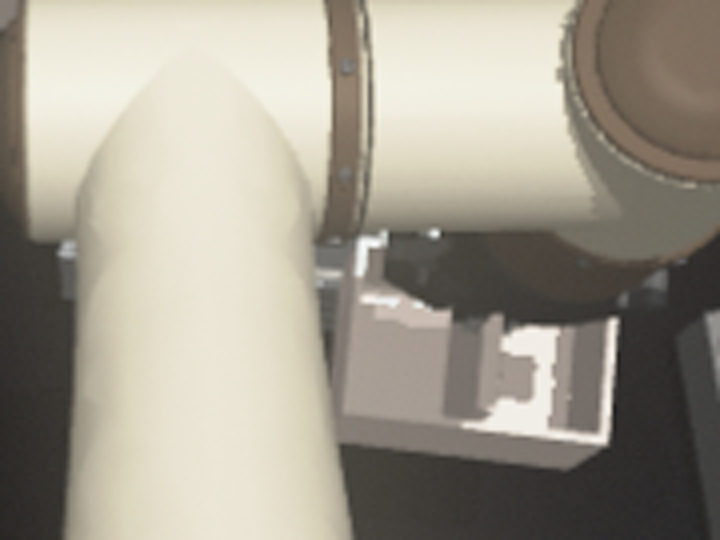

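```bash
cat >> h.py <<'E'
def fit6(name,mod,obs,off,s,x0):
    ks=list(obs); O=np.array([[(obs[k][0]+.5)/s-.5+off[0],(obs[k][1]+.5)/s-.5+off[1]] for k in ks]); M=np.array([mod[k] for k in ks],float)
    def f(p):
        W=(Ro.from_euler('ZYX',p[3:]*1e-3).as_matrix()@M.T).T+p[:3]; return np.array([w2px(name,w) for w in W])
    r=least_squares(lambda p:np.r_[(f(p)-O).ravel(),p[4:]/30],np.array(x0,float),loss='soft_l1',x_scale=[10,10,10,20,20,20])
    print('xyz,yaw,pitch,roll mrad',np.round(r.x,1)); print(dict(zip(ks,np.round(f(r.x)-O,1).tolist()))); return r.x
E
python3 - <<'E'
from h import *
im=cv2.imread('pics/s4.png'); crop(im,'s4d',145,185,235,275,8)
E
```

```text
(no output)
```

View pics/s4d.png

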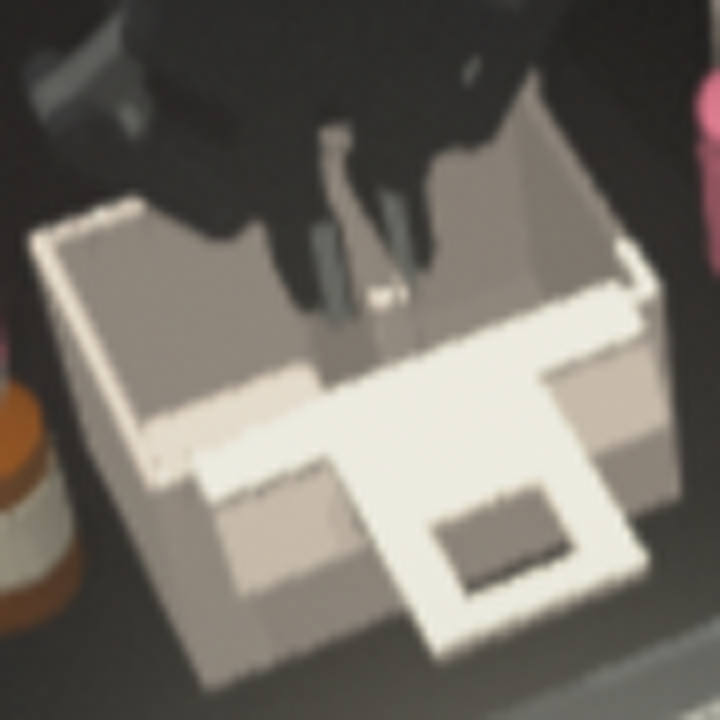

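```bash
python3 - <<'E'
from h import *
B=dict(BIN,b1=(45,-65,0),b2=(45,65,0))
p=fit6('scene',B,dict(t2=(437,655),t1=(648,555),h3=(432,527),h4=(545,485),h1=(578,545),TR=(155,488),TL=(658,287),BR=(35,240),b1=(210,690),b2=(680,495)),(145,185),8,[564,-162,149,-135,0,0])
# stand seen from scene for relative comparison
print([w2px('scene',(683.3,-33.7,100)),w2px('scene',(663.5,-176,100))])
print([w2px('scene',(*atp([621.5,-97.6,-135.7],x,y),100)) for x,y in((0,150),(80,150),(0,-150),(80,-150))])
crop(cv2.imread('pics/scene0.png'),'s0c',165,230,325,345,5)
E
```

```text
xyz,yaw,pitch,roll mrad [ 555.6 -159.3  141.3 -133.4    7.4    4.7]
{'t2': [0.0, -0.7], 't1': [0.1, 0.6], 'h3': [-0.1, -0.5], 'h4': [-0.7, -0.7], 'h1': [0.2, 0.4], 'TR': [0.1, 0.3], 'TL': [0.4, 0.6], 'BR': [-0.3, 0.1], 'b1': [0.0, -0.0], 'b2': [0.1, -0.1]}
[array([276.07276202, 265.81768425]), array([214.44135255, 293.09705403])]
[array([294.6506901 , 236.00785486]), array([313.74917594, 260.83472079]), array([168.9580029 , 289.51166268]), array([183.21798628, 320.39979382])]
```

View pics/s0c.png

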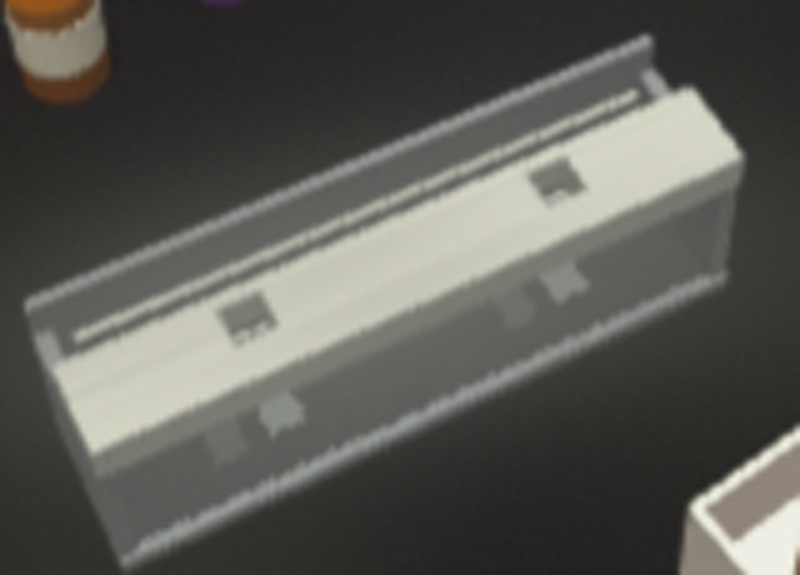

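```bash
python3 - <<'E'
from h import *
B=dict(BIN,b1=(45,-65,0),b2=(45,65,0))
for z in (145,148):
  p=fit('scene',B,dict(t2=(437,655),t1=(648,555),h3=(432,527),h4=(545,485),h1=(578,545),TR=(155,488),TL=(658,287),BR=(35,240),b1=(210,690),b2=(680,495)),(145,185),8,[564,-162,-135],z=z)
  print(atp(p,100,0))
d=np.load('/tmp/s4.npy')
for U,V in((450,450),(600,530),(440,610)):
    u,v=round((U+.5)/8-.5+145),round((V+.5)/8-.5+185); print(px2w('scene',u,v,depth=d[v,u]))
E
```

```text
[ 559.2 -160.9 -134.4] res {'t2': [-0.0, -0.9], 't1': [0.3, 0.5], 'h3': [-0.1, -0.6], 'h4': [-0.6, -0.9], 'h1': [0.4, 0.3], 'TR': [-0.1, 0.2], 'TL': [0.7, 0.5], 'BR': [-0.5, -0.0], 'b1': [-0.2, 0.3], 'b2': [0.3, 0.2]}
[ 658.32735804 -174.31390126]
[ 561.5 -161.8 -134.8] res {'t2': [-0.0, -0.8], 't1': [0.4, 0.5], 'h3': [-0.1, -0.6], 'h4': [-0.6, -0.9], 'h1': [0.4, 0.3], 'TR': [-0.3, 0.2], 'TL': [0.8, 0.4], 'BR': [-0.7, -0.2], 'b1': [-0.3, 0.4], 'b2': [0.4, 0.2]}
[ 660.60634853 -175.27340654]
[ 633.44862963 -173.32007734  234.69502576]
[ 673.81148188 -157.46901674  234.40646228]
[ 670.69342399 -197.53277548  232.6526243 ]
```

Emit:
drive_tool([
  [-0.0025, -0.0005, 0, 0, 0],
  [0, 0, 0.015, 0, 0],
  [0, 0, 0.025, 0, 0],
  [0, 0, 0.025, 0, 0],
  [0, 0, 0.015, 0, 0],
  [0, 0, 0.01, 0, 0],
  [0, 0, 0.01, 0, 0],
  [0, 0, 0.005, 0, 0],
  [0, 0, 0.005, 0, 0],
  [0, 0, 0.005, 0, 0],
  [0, 0, 0, 0, 0],
  [0, 0, 0, 0, 0],
])

```text
clock: 8.25
position: [577.1, -164.4, 135.3]
ee_rot: [0.068, 0.998, -0.0, 0.0]
contact_force: [1.1, -0.3, -3.6]
gripper_width: 9.1
```

```bash
python3 - <<'E'
from h import *
plan(575,-164,120,82.2)
im,d=snap('scene','s5'); crop(im,'s5c',140,180,340,330,4)
E
```

```text
t 8.2 pos [ 577.1 -164.4  135.3] jaw 82.2 F [ 1.1 -0.3 -3.6] w 9.1 j6 -1.7 tilt [ 0.001 -0.    -1.   ]
turn 0.0 then tool shift mm [ 2.2  0.1 15.3] (no turn: [ 2.2  0.1 15.3] )
```

View pics/s5c.png

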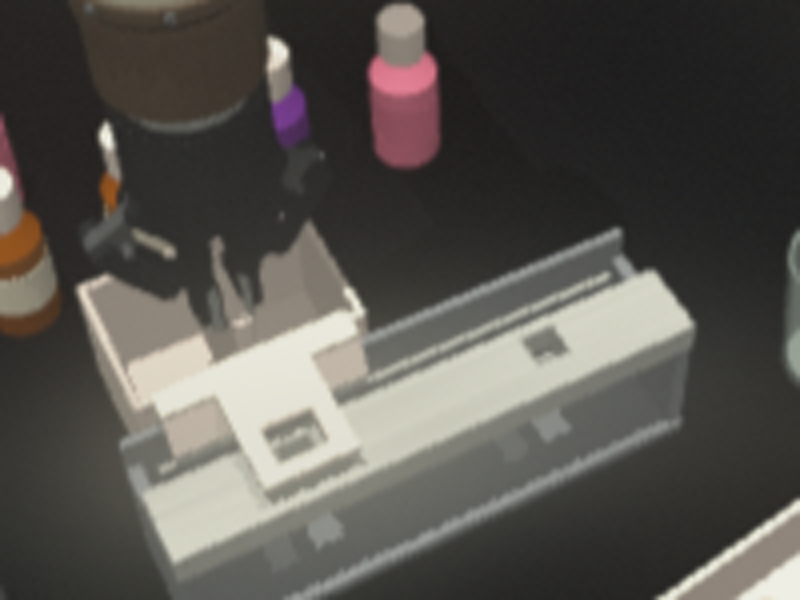

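Emit:
drive_tool([
  [0, 0, 0.003, 0, 0],
  [0, 0, 0.003, 0, 0],
  [0, 0, 0.003, 0, 0],
  [0, 0, 0.002, 0, 0],
  [0, 0, 0.002, 0, 0],
  [0, 0, 0.001, 0, 0],
  [0, 0, 0.001, 0, 0],
  [0, 0, 0, 0, 0],
  [0, 0, 0, 0, 0],
])

```text
clock: 9.2
position: [576.8, -164.3, 121.1]
ee_rot: [0.067, 0.998, -0.0, 0.0]
contact_force: [-4.9, 2.9, 5.8]
gripper_width: 8.8
```

```bash
python3 - <<'E'
from h import *
plan(575,-164,120,82.2)
E
```

```text
t 9.2 pos [ 576.8 -164.3  121.1] jaw 82.3 F [-4.9  2.9  5.8] w 8.8 j6 -1.7 tilt [ 0. -0. -1.]
turn 0.1 then tool shift mm [1.9 0.1 1.1] (no turn: [1.9 0.1 1.1] )
```

Emit:
drive_tool([
  [0, 0, 0, 0, 0.02],
  [0, 0, 0, 0, 0.03],
  [0, 0, 0, 0, 0.04],
  [0, 0, 0, 0, 0.05],
  [0, 0, -0.01, 0, 0.05],
  [0, 0, -0.03, 0, 0.05],
  [0, 0, -0.04, 0, 0.05],
  [0, 0, -0.04, 0, 0.05],
  [0, 0, -0.01, 0, 0.05],
  [0, 0, 0, 0, 0.05],
])

```text
clock: 10.2
position: [578.0, -164.4, 253.1]
ee_rot: [0.068, 0.998, -0.0, 0.003]
contact_force: [-0.9, 0.4, 0.3]
gripper_width: 49.8
```

```bash
python3 - <<'E'
from h import *
plan(593,-353,240,82.2)
im,d=snap('scene','s6'); crop(im,'s6c',160,210,260,310,8)
E
```

```text
t 10.2 pos [ 578.  -164.4  253.1] jaw 82.3 F [-0.9  0.4  0.3] w 49.8 j6 -1.7 tilt [ 0.006 -0.    -1.   ]
turn 0.1 then tool shift mm [ -40.4 -184.8   13.3] (no turn: [ -40.2 -184.8   13.3] )
```

View pics/s6c.png

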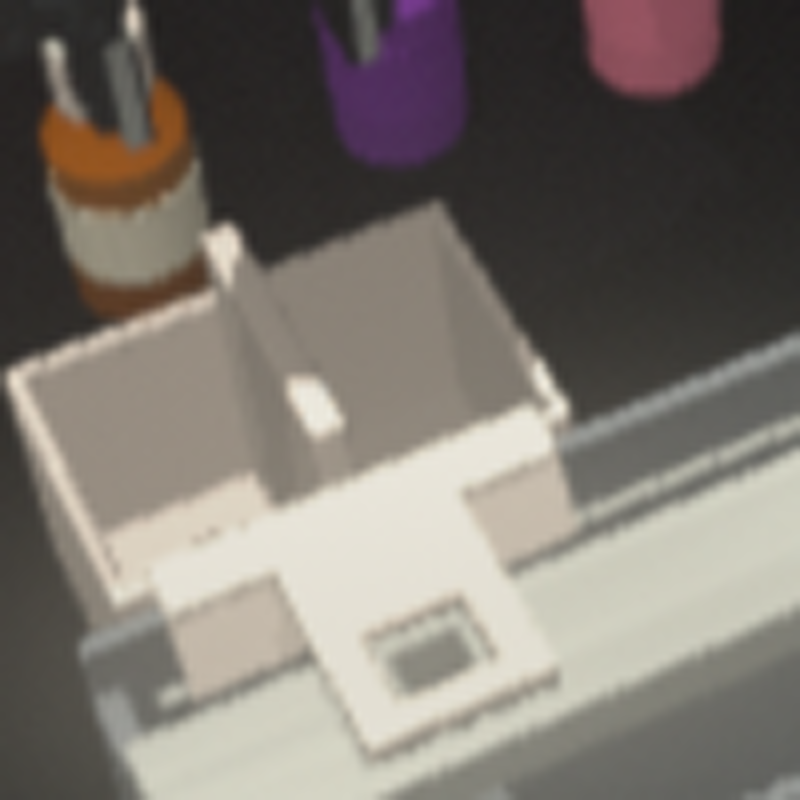

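```bash
python3 - <<'E'
from h import *
im=cv2.imread('pics/top0.png'); im2=cv2.convertScaleAbs(im,alpha=2.2)
crop(im2,'c_pin',425,168,475,243,8)
im=cv2.convertScaleAbs(cv2.imread('pics/scene0.png'),alpha=2)
crop(im,'c_pin2',85,275,150,350,8)
E
```

```text
(no output)
```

View pics/c_pin.png

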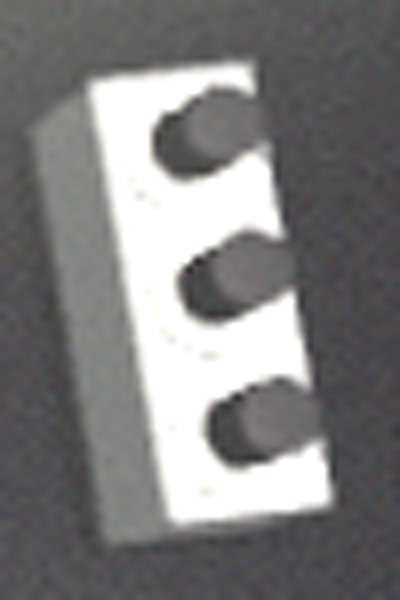

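View pics/c_pin2.png

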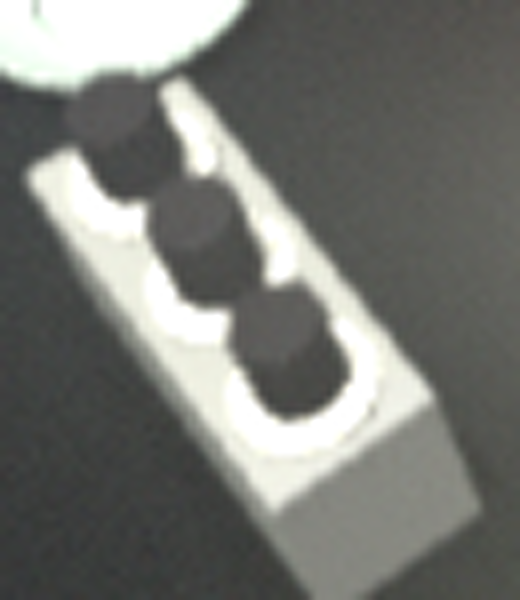

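```bash
python3 - <<'E'
from h import *
def at(U,V,off,s): return (U+.5)/s-.5+off[0],(V+.5)/s-.5+off[1]
for U,V in((228,126),(256,272),(283,420)): print('top',px2w('top',*at(U,V,(425,168),8),z=96))
for U,V in((278,323),(195,213),(114,112)): print('sc',px2w('scene',*at(U,V,(85,275),8),z=96))
# holder corners z=60
for U,V in((90,82),(255,63),(332,512),(170,527)): print('c',px2w('top',*at(U,V,(425,168),8),z=60))
E
```

```text
top [ 591.11352505 -351.21969373   96.        ]
top [ 549.25966194 -355.73206623   96.        ]
top [ 507.44187448 -359.86148204   96.        ]
sc [ 593.56820731 -351.10010768   96.        ]
sc [ 552.03907783 -355.19287635   96.        ]
sc [ 511.33789698 -360.1182893    96.        ]
c [ 612.81580533 -325.32050498   60.        ]
c [ 617.71509808 -373.40741216   60.        ]
c [ 485.82720827 -384.8147864    60.        ]
c [ 482.12852477 -338.70326322   60.        ]
```

```bash
python3 - <<'E'
from h import *
plan(591.4,-351.4,87,84.5)
E
```

```text
t 10.2 pos [ 576.9 -164.2  250.7] jaw 82.2 F [-0.5  0.5 -0.3] w 50.2 j6 -1.7 tilt [ 0.002  0.    -1.   ]
turn -2.3 then tool shift mm [ -32.1 -185.1  163.7] (no turn: [ -39.4 -183.6  163.7] )
```

Emit:
drive_tool([
  [0, 0, 0, -2.3, 0.06],
  [-0.005, -0.03, 0, 0, 0.06],
  [-0.007, -0.04, 0, 0, 0.06],
  [-0.007, -0.04, 0, 0, 0.06],
  [-0.007, -0.04, 0, 0, 0.06],
  [-0.006, -0.035, 0, 0, 0.06],
  [0, 0, 0.03, 0, 0.06],
  [0, 0, 0.03, 0, 0.06],
  [0, 0, 0.02, 0, 0.06],
  [0, 0, 0, 0, 0.06],
  [0, 0, 0, 0, 0.06],
])

```text
clock: 11.35
position: [590.8, -351.5, 168.8]
ee_rot: [0.047, 0.999, 0.0, -0.001]
contact_force: [0.0, 0.9, 1.6]
gripper_width: 59.5
```

```bash
python3 - <<'E'
from h import *
plan(591.4,-351.4,87,84.5)
im,d=snap('scene','s7'); crop(cv2.convertScaleAbs(im,alpha=1.5),'s7c',60,220,180,340,6)
E
```

```text
t 11.3 pos [ 590.8 -351.5  168.8] jaw 84.6 F [0.  0.9 1.6] w 59.5 j6 -1.36 tilt [-0.003  0.    -1.   ]
turn 0.1 then tool shift mm [-0.8  0.1 81.8] (no turn: [-0.8  0.1 81.8] )
```

View pics/s7c.png

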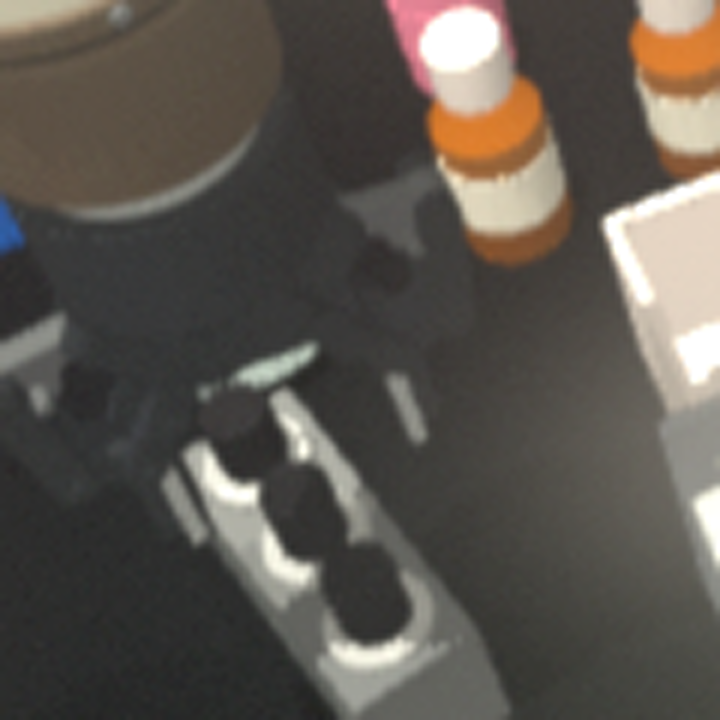

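Emit:
drive_tool([
  [-0.001, 0, 0.025, 0, 0.06],
  [0, 0, 0.025, 0, 0.06],
  [0, 0, 0.02, 0, 0.06],
  [0, 0, 0.011, 0, 0.06],
  [0, 0, 0, 0, 0.05],
  [0, 0, 0, 0, 0.0],
  [0, 0, 0, 0, 0.0],
  [0, 0, 0, 0, 0.0],
  [0, 0, 0, 0, 0.0],
  [0, 0, 0, 0, 0.0],
  [0, 0, 0, 0, 0.0],
])

```text
clock: 12.5
position: [593.3, -352.1, 91.2]
ee_rot: [0.047, 0.999, -0.001, 0.002]
contact_force: [-0.1, 0.9, 5.3]
gripper_width: 22.0
```

```bash
python3 - <<'E'
from h import *
plan(663.5,-176,220,84.5)
E
```

```text
t 12.5 pos [ 593.3 -352.1   91.2] jaw 84.6 F [-0.1  0.9  5.3] w 22.0 j6 -1.36 tilt [ 0.003 -0.002 -1.   ]
turn 0.1 then tool shift mm [ -53.4  181.8 -128.9] (no turn: [ -53.7  181.8 -128.9] )
```

Emit:
drive_tool([
  [0, 0, -0.005, 0, 0],
  [0, 0, -0.015, 0, 0],
  [0, 0, -0.03, 0, 0],
  [0, 0, -0.04, 0, 0],
  [0, 0, -0.035, 0, 0],
  [0, 0, -0.02, 0, 0],
  [0, 0, 0, 0, 0],
  [-0.004, 0.015, 0, 0, 0],
  [-0.008, 0.03, 0, 0, 0],
  [-0.01, 0.035, 0, 0, 0],
  [-0.01, 0.035, 0, 0, 0],
  [-0.01, 0.033, 0, 0, 0],
  [-0.007, 0.022, 0, 0, 0],
  [-0.003, 0.011, 0, 0, 0],
  [0, 0, 0, 0, 0],
  [0, 0, 0, 0, 0],
  [0, 0, 0, 0, 0],
])

```text
clock: 14.2
position: [660.5, -177.4, 233.7]
ee_rot: [0.048, 0.999, -0.0, -0.0]
contact_force: [0.2, 0.4, -1.1]
gripper_width: 22.0
```

```bash
python3 - <<'E'
from h import *
plan(663.5,-176,136,84.5)
im,d=snap('scene','s8'); crop(im,'s8c',160,190,260,310,6)
im,d=snap('top','t8'); crop(im,'t8c',300,110,420,200,6)
E
```

```text
t 14.2 pos [ 660.5 -177.4  233.7] jaw 84.5 F [ 0.2  0.4 -1.1] w 22.0 j6 -1.64 tilt [-0.001 -0.    -1.   ]
turn -0.0 then tool shift mm [-2.9  1.7 97.7] (no turn: [-2.9  1.7 97.7] )
```

View pics/s8c.png

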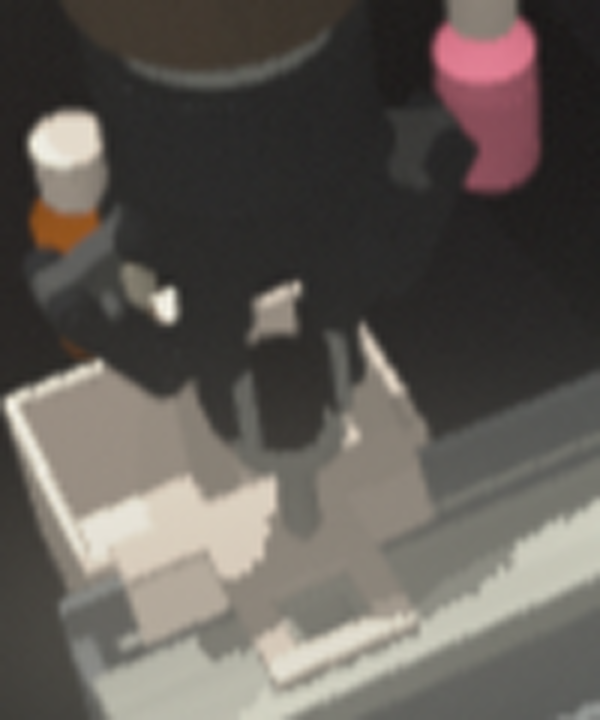

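View pics/t8.png

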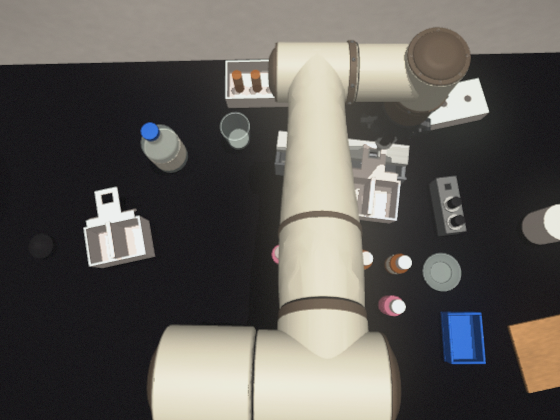

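```bash
python3 - <<'E'
from h import *
print(px2w('scene',(302.5)/6-.5+160,(524.5)/6-.5+190,z=147.5))
print(px2w('scene',(295.5)/6-.5+160,(465)/6-.5+190,z=202))
E
```

```text
[ 654.98110518 -176.4893516   147.5       ]
[ 670.25470798 -182.49320078  202.        ]
```

```bash
python3 - <<'E'
from h import *
d=np.load('/tmp/s8.npy')
for U,V in((302,490),(300,505),(300,520),(302,528),(290,455),(285,400),(280,360),(245,400)):
    u,v=round((U+.5)/6-.5+160),round((V+.5)/6-.5+190); print(U,V,px2w('scene',u,v,depth=d[v,u]).round(1))
crop(cv2.convertScaleAbs(cv2.imread('pics/s8.png'),alpha=1.8),'s8d',190,235,230,285,14)
E
```

```text
302 490 [ 664.6 -178.7  180. ]
300 505 [ 663.6 -179.2  169.4]
300 520 [ 663.2 -179.7  162.8]
302 528 [ 662.5 -180.   155.5]
290 455 [ 669.5 -183.   207.8]
285 400 [ 670.  -182.4  234.8]
280 360 [ 659.3 -177.8  237.7]
245 400 [ 668.4 -194.9  242.8]
```

View pics/s8d.png

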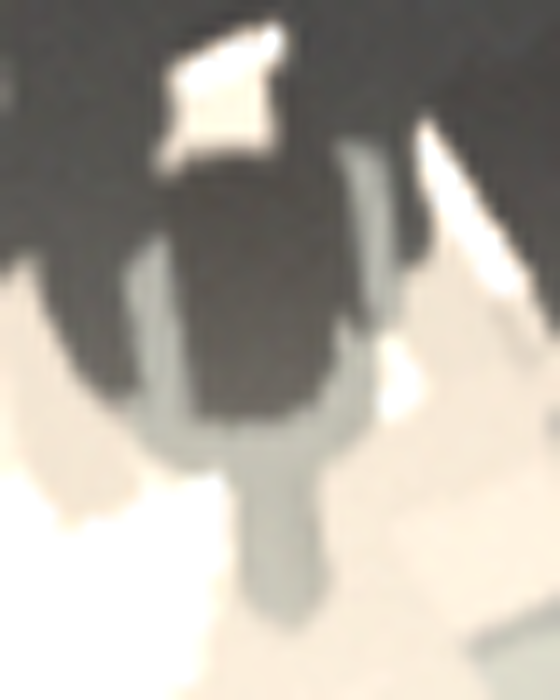

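Emit:
drive_tool([
  [-0.0035, 0.001, 0, 0, 0],
  [0, 0, 0.01, 0, 0],
  [0, 0, 0.01, 0, 0],
  [0, 0, 0.007, 0, 0],
  [0, 0, 0, 0, 0],
  [0, 0, 0, 0, 0],
])

```text
clock: 14.9
position: [664.7, -175.7, 206.6]
ee_rot: [0.047, 0.999, -0.0, -0.0]
contact_force: [-0.2, 0.0, -0.2]
gripper_width: 22.1
```

```bash
python3 - <<'E'
from h import *
plan(663.5,-176,136,84.5)
im,d=snap('scene','s9'); crop(cv2.convertScaleAbs(im,alpha=1.6),'s9c',185,240,245,310,10)
E
```

```text
t 14.9 pos [ 664.7 -175.7  206.6] jaw 84.6 F [-0.2  0.  -0.2] w 22.1 j6 -1.64 tilt [-0.001 -0.    -1.   ]
turn 0.1 then tool shift mm [ 1.1 -0.4 70.6] (no turn: [ 1.1 -0.4 70.6] )
```

View pics/s9c.png

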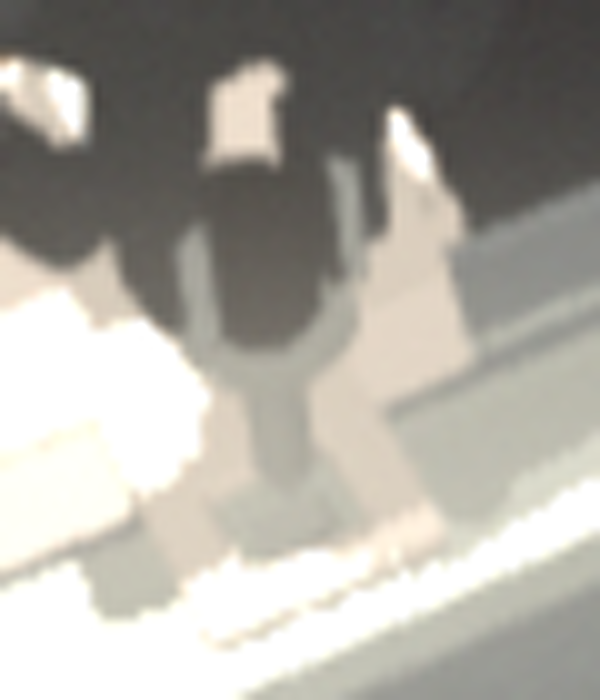

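Emit:
drive_tool([
  [0, 0, 0.006, 0, 0],
  [0, 0, 0.006, 0, 0],
  [0, 0, 0.005, 0, 0],
  [0, 0, 0.004, 0, 0],
  [0, 0, 0.004, 0, 0],
  [0, 0, 0.004, 0, 0],
  [0, 0, 0.004, 0, 0],
  [0, 0, 0, 0, 0],
])

```text
clock: 15.75
position: [664.3, -175.6, 173.1]
ee_rot: [0.048, 0.999, 0.0, -0.001]
contact_force: [-0.5, 0.3, -0.3]
gripper_width: 22.4
```

```bash
python3 - <<'E'
from h import *
plan(663.5,-176,136,84.5)
E
```

```text
t 15.8 pos [ 664.3 -175.6  173.1] jaw 84.5 F [-0.5  0.3 -0.3] w 22.4 j6 -1.64 tilt [-0.001  0.    -1.   ]
turn 0.0 then tool shift mm [ 0.8 -0.4 37.1] (no turn: [ 0.8 -0.4 37.1] )
```

Emit:
drive_tool([
  [0, 0, 0.006, 0, 0],
  [0, 0, 0.008, 0, 0],
  [0, 0, 0.008, 0, 0],
  [0, 0, 0.005, 0, 0],
  [0, 0, 0.003, 0, 0],
  [0, 0, 0.003, 0, 0],
  [0, 0, 0.002, 0, 0],
  [0, 0, 0.002, 0, 0],
  [0, 0, 0, 0, 0],
])

```text
clock: 16.65
position: [665.1, -175.8, 137.6]
ee_rot: [0.047, 0.999, -0.0, 0.001]
contact_force: [-1.0, -1.6, 1.0]
gripper_width: 22.4
```

```bash
python3 - <<'E'
from h import *
plan(663.5,-176,136,84.5)
im,d=snap('scene','s10'); crop(cv2.convertScaleAbs(im,alpha=1.3),'s10c',165,220,265,310,7)
E
```

```text
t 16.6 pos [ 665.1 -175.8  137.6] jaw 84.6 F [-1.  -1.6  1. ] w 22.4 j6 -1.64 tilt [ 0.001 -0.    -1.   ]
turn 0.1 then tool shift mm [ 1.6 -0.3  1.6] (no turn: [ 1.6 -0.3  1.6] )
```

View pics/s10c.png

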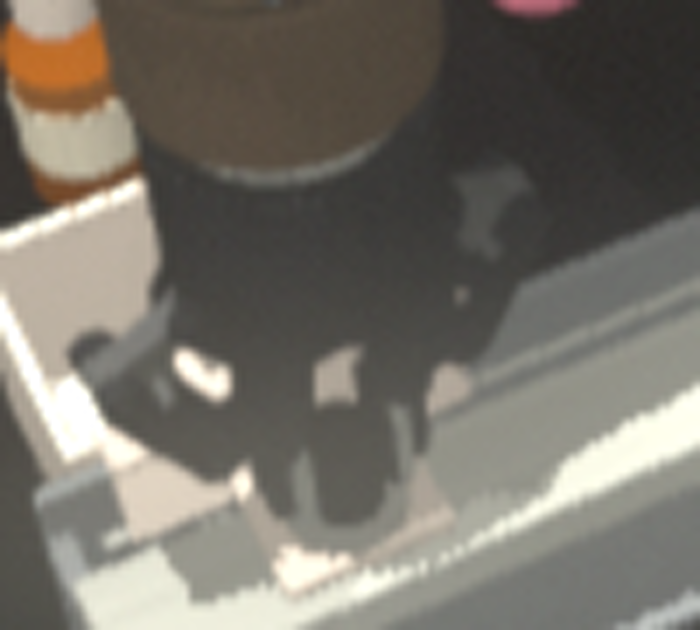

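Push until firm contact, then release and rise.

Emit:
drive_tool([
  [0, 0, 0.001, 0, 0],
  [0, 0, 0.001, 0, 0],
  [0, 0, 0.001, 0, 0],
  [0, 0, 0, 0, 0],
  [0, 0, 0, 0, 0],
])

```text
clock: 17.2
position: [665.3, -175.8, 136.1]
ee_rot: [0.047, 0.999, -0.0, 0.001]
contact_force: [-1.5, 0.7, 7.5]
gripper_width: 22.0
```

Emit:
drive_tool([
  [0, 0, 0, 0, 0.03],
  [0, 0, 0, 0, 0.04],
  [0, 0, 0, 0, 0.045],
  [0, 0, -0.01, 0, 0.045],
  [0, 0, -0.03, 0, 0.045],
  [0, 0, -0.04, 0, 0.045],
  [0, 0, -0.03, 0, 0.045],
  [0, 0, 0, 0, 0.045],
])

```text
clock: 18.0
position: [667.2, -176.4, 251.1]
ee_rot: [0.047, 0.999, -0.001, 0.006]
contact_force: [0.2, -0.2, 0.9]
gripper_width: 44.4
```

```bash
python3 - <<'E'
from h import *
L=[473.8,418.5,198.2]
plan(*atp(L,10,0),245,90+11.36)
im,d=snap('scene','s11'); crop(cv2.convertScaleAbs(im,alpha=1.3),'s11c',165,220,265,310,7)
im,d=snap('top','t11')
E
```

```text
t 18.0 pos [ 667.2 -176.4  251.1] jaw 84.6 F [ 0.2 -0.2  0.9] w 44.4 j6 -1.64 tilt [ 0.012 -0.002 -1.   ]
turn -16.8 then tool shift mm [ 62.4 621.4   2.5] (no turn: [239.1 576.9   2.5] )
```

View pics/s11c.png

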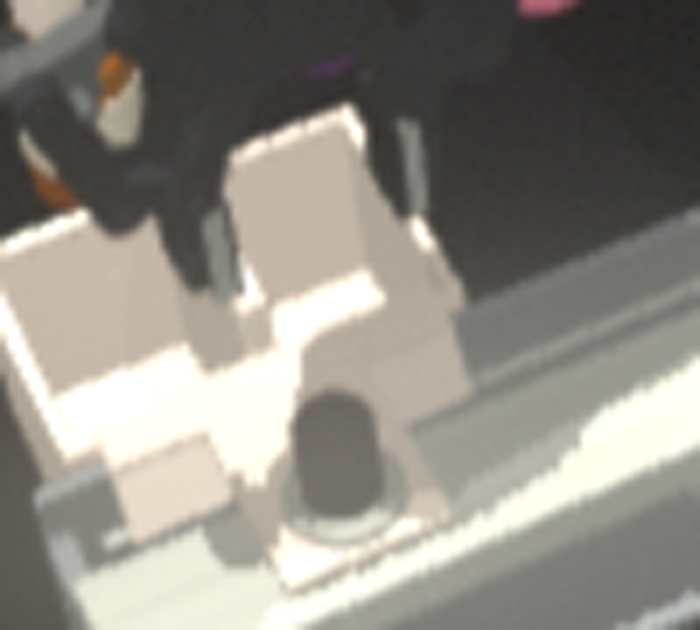

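View pics/t11.png

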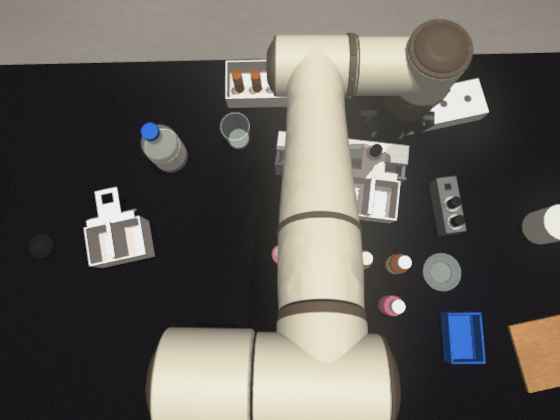

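Emit:
drive_tool([
  [0, 0, 0, -8.4, 0.05],
  [0, 0, 0, -8.4, 0.05],
  [0.003, 0.03, 0, 0, 0.05],
  [0.0045, 0.045, 0, 0, 0.05],
  [0.0045, 0.045, 0, 0, 0.05],
  [0.0045, 0.045, 0, 0, 0.05],
  [0.0045, 0.045, 0, 0, 0.05],
  [0.0045, 0.045, 0, 0, 0.05],
  [0.0045, 0.045, 0, 0, 0.05],
  [0.0045, 0.045, 0, 0, 0.05],
  [0.0045, 0.045, 0, 0, 0.05],
  [0.0045, 0.045, 0, 0, 0.05],
  [0.0045, 0.045, 0, 0, 0.05],
  [0.0045, 0.045, 0, 0, 0.05],
  [0.0045, 0.045, 0, 0, 0.05],
  [0.004, 0.04, 0, 0, 0.05],
  [0, 0, 0, 0, 0.05],
  [0, 0, 0, 0, 0.05],
])

```text
clock: 19.9
position: [484.0, 410.7, 242.2]
ee_rot: [-0.1, 0.995, -0.001, -0.001]
contact_force: [0.2, 0.4, 0.0]
gripper_width: 50.4
```

```bash
python3 - <<'E'
from h import *
L=[473.8,418.5,198.2]
plan(*atp(L,10,0),97,90+11.36)
im,d=snap('scene','s12'); crop(im,'s12c',280,90,430,200,5)
a=cv2.imread('pics/scene0.png')
print(cv2.absdiff(a,im)[150:200,340:420].max())
im,d=snap('top','t12'); 
E
```

```text
t 19.9 pos [484.  410.7 242.2] jaw 101.4 F [0.2 0.4 0. ] w 50.4 j6 -2.33 tilt [-0.002 -0.003 -1.   ]
turn 0.1 then tool shift mm [ -2.   10.  145.2] (no turn: [ -2.   10.  145.2] )
22
```

View pics/s12c.png

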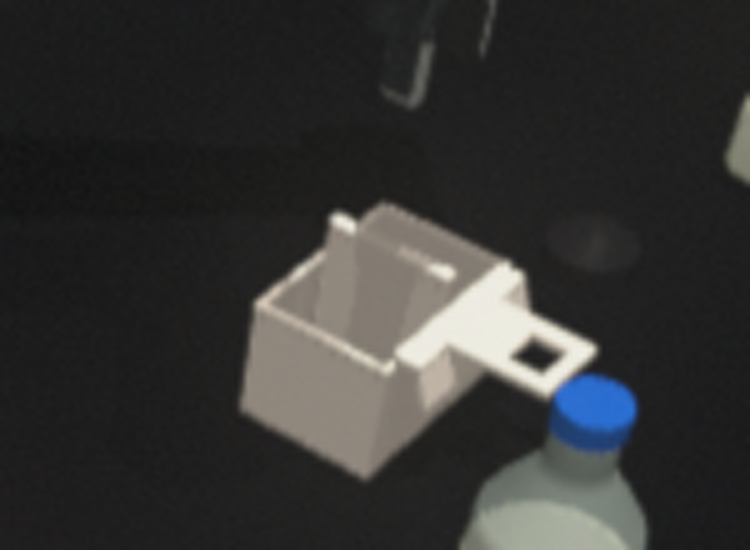

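View pics/t12.png

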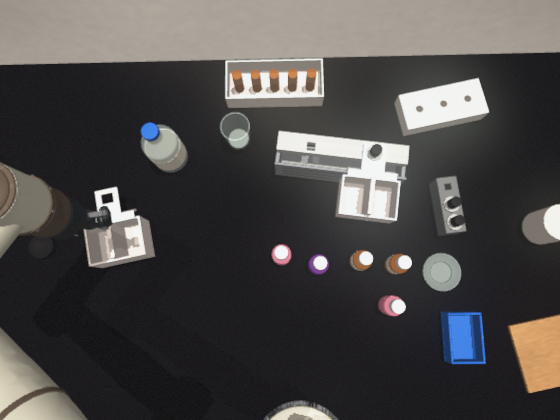

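Emit:
drive_tool([
  [-0.002, 0.01, 0.02, 0, 0.05],
  [0, 0, 0.03, 0, 0.05],
  [0, 0, 0.03, 0, 0.05],
  [0, 0, 0.025, 0, 0.05],
  [0, 0, 0, 0, 0.05],
])

```text
clock: 20.5
position: [483.8, 417.0, 134.9]
ee_rot: [-0.097, 0.995, -0.003, -0.003]
contact_force: [-0.2, 0.5, 0.0]
gripper_width: 50.2
```

```bash
python3 - <<'E'
from h import *
L=[473.8,418.5,198.2]
plan(*atp(L,10,0),97,90+11.36)
im,d=snap('scene','s13'); crop(im,'s13c',280,90,430,200,5)
E
```

```text
t 20.5 pos [483.8 417.  134.9] jaw 101.2 F [-0.2  0.5  0. ] w 50.2 j6 -2.34 tilt [-0.006 -0.007 -1.   ]
turn -0.2 then tool shift mm [-0.8  3.6 37.9] (no turn: [-0.8  3.6 37.9] )
```

View pics/s13c.png

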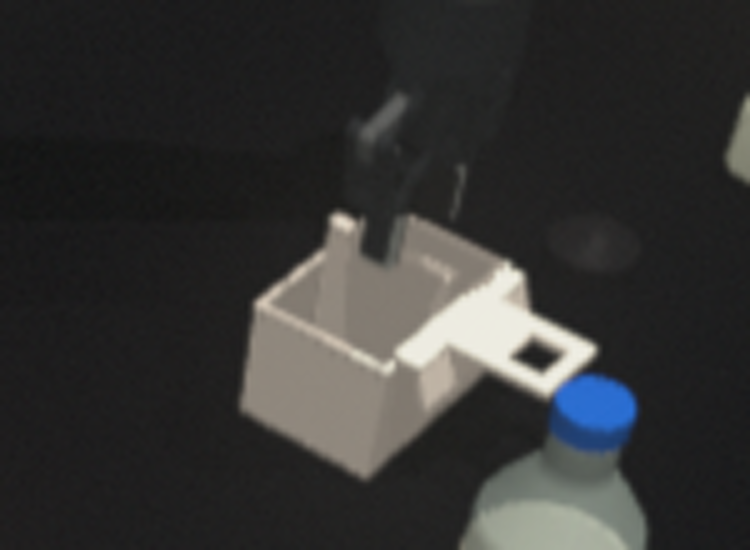

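Emit:
drive_tool([
  [0, 0.002, 0.015, 0, 0.05],
  [0, 0, 0.015, 0, 0.05],
  [0, 0, 0.01, 0, 0.05],
  [0, 0, 0, 0, 0.05],
  [0, 0, 0, 0, 0.05],
  [0, 0, 0, 0, 0.0],
  [0, 0, 0, 0, 0.0],
  [0, 0, 0, 0, 0.0],
  [0, 0, 0, 0, 0.0],
  [0, 0, 0, 0, 0.0],
  [0, 0, 0, 0, 0.0],
  [0, 0, 0, 0, 0.0],
])

```text
clock: 21.75
position: [484.7, 422.4, 99.6]
ee_rot: [-0.099, 0.995, 0.0, 0.0]
contact_force: [-0.9, -2.6, 5.2]
gripper_width: 9.4
```

Emit:
drive_tool([
  [0, 0, -0.01, 0, 0],
  [0, 0, -0.02, 0, 0],
  [0, 0, -0.03, 0, 0],
  [0, 0, -0.03, 0, 0],
  [0, 0, -0.03, 0, 0],
  [0, 0, -0.02, 0, 0],
  [0, 0, -0.01, 0, 0],
  [0, 0, 0, 0, 0],
  [0, 0, 0, 0, 0],
])

```text
clock: 22.65
position: [483.7, 422.1, 247.1]
ee_rot: [-0.099, 0.995, -0.001, -0.001]
contact_force: [-0.6, 0.2, -3.3]
gripper_width: 9.2
```

```bash
python3 - <<'E'
from h import *
L=[584.2,-20.2,-135.7]
plan(*atp(L,11,0),250,82.2)
plan(460,330,250,82.2)
im,d=snap('scene','s14'); crop(im,'s14c',280,60,430,170,5)
E
```

```text
t 22.6 pos [483.7 422.1 247.1] jaw 101.3 F [-0.6  0.2 -3.3] w 9.2 j6 -2.34 tilt [-0.003 -0.002 -1.   ]
turn 19.1 then tool shift mm [-170.6 -424.6   -2.4] (no turn: [ -22.  -457.1   -2.4] )
t 22.6 pos [483.7 422.1 247.1] jaw 101.3 F [-0.6  0.2 -3.3] w 9.2 j6 -2.34 tilt [-0.003 -0.002 -1.   ]
turn 19.1 then tool shift mm [ 11.  -94.5  -2.7] (no turn: [ 41.4 -85.7  -2.7] )
```

View pics/s14c.png

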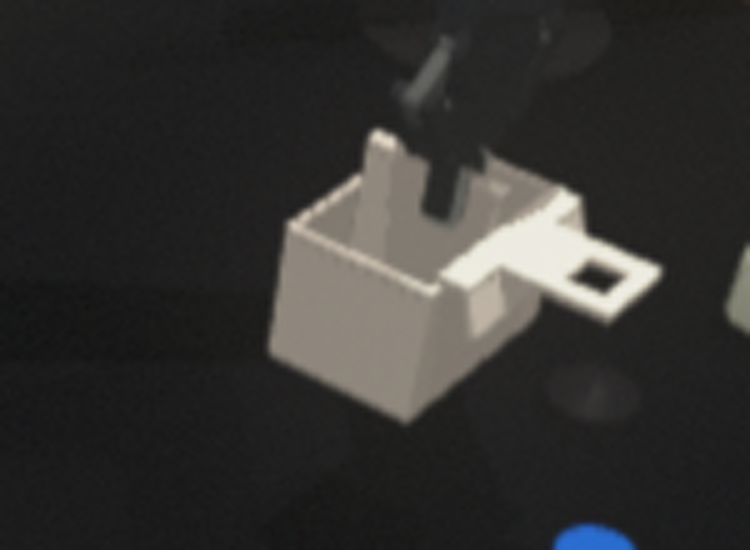

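Emit:
drive_tool([
  [0, 0, 0, 4, 0],
  [0, 0, 0, 6, 0],
  [0, 0, 0, 6, 0],
  [0, 0, 0, 3.1, 0],
  [0.001, -0.015, 0, 0, 0],
  [0.004, -0.03, 0, 0, 0],
  [0.004, -0.03, 0, 0, 0],
  [0, -0.03, 0, 0, 0],
  [-0.012, -0.03, 0, 0, 0],
  [-0.018, -0.032, 0, 0, 0],
  [-0.018, -0.032, 0, 0, 0],
  [-0.018, -0.032, 0, 0, 0],
  [-0.018, -0.032, 0, 0, 0],
  [-0.018, -0.032, 0, 0, 0],
  [-0.018, -0.032, 0, 0, 0],
  [-0.018, -0.032, 0, 0, 0],
  [-0.018, -0.03, 0, 0, 0],
  [-0.015, -0.02, 0, 0, 0],
  [-0.008, -0.008, 0, 0, 0],
  [0, 0, 0, 0, 0],
])

```text
clock: 24.7
position: [596.8, -14.7, 247.3]
ee_rot: [0.069, 0.998, -0.0, -0.001]
contact_force: [-0.2, 0.4, -4.0]
gripper_width: 8.9
```

Emit:
drive_tool([
  [0, 0, 0, 0, 0],
  [0, 0, 0, 0, 0],
])

```text
clock: 24.9
position: [596.2, -12.6, 248.6]
ee_rot: [0.067, 0.998, 0.0, -0.0]
contact_force: [-0.1, 0.9, -3.1]
gripper_width: 9.0
```

```bash
python3 - <<'E'
from h import *
L=[584.2,-20.2,-135.7]
plan(*atp(L,11,0),175,82.2)
im,d=snap('scene','s15'); crop(im,'s15d',215,155,305,245,8)
E
```

```text
t 24.9 pos [596.2 -12.6 248.6] jaw 82.3 F [-0.1  0.9 -3.1] w 9.0 j6 -1.95 tilt [-0.001  0.    -1.   ]
turn 0.1 then tool shift mm [-0.2 -9.1 73.6] (no turn: [-0.2 -9.1 73.6] )
```

View pics/s15d.png

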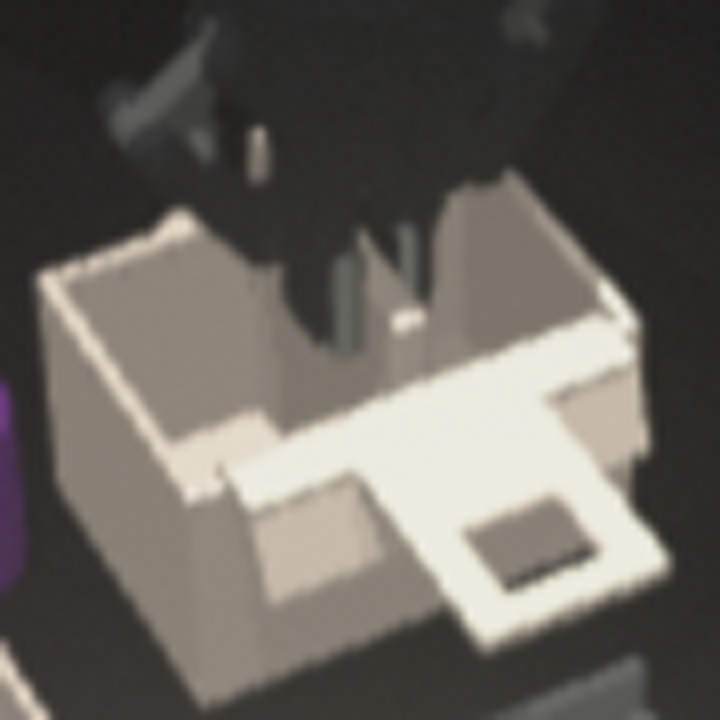

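```bash
python3 - <<'E'
from h import *
B=dict(BIN,b1=(45,-65,0))
p=fit('scene',B,dict(t2=(487,647),t1=(668,562),h3=(463,530),h4=(560,493),h1=(598,545),TR=(190,498),TL=(636,325),BR=(40,275),b1=(205,706)),(215,155),8,[584,-14,-135],z=148.6)
h=atp(p,100,0);print(h)
dd=np.array([683.3,-33.7])-h
R=Ro.from_quat(arm.read_state()['ee_rot']).as_matrix();print(R.T@np.r_[dd,0])
E
```

```text
[ 583.6  -10.9 -136.9] res {'t2': [-0.6, -0.9], 't1': [0.4, -0.0], 'h3': [-0.4, -0.2], 'h4': [-0.5, -0.4], 'h1': [0.8, 0.8], 'TR': [-0.0, 0.3], 'TL': [1.0, -0.1], 'BR': [-0.2, 0.2], 'b1': [-0.2, 0.2]}
[682.67854454 -24.5566662 ]
[-1.83594846e+00 -8.97864414e+00 -1.55251540e-03]
```

Emit:
drive_tool([
  [-0.0005, -0.005, 0, 0, 0],
  [-0.0005, -0.004, 0, 0, 0],
  [0, 0, 0.015, 0, 0],
  [0, 0, 0.025, 0, 0],
  [0, 0, 0.025, 0, 0],
  [0, 0, 0.015, 0, 0],
  [0, 0, 0.01, 0, 0],
  [0, 0, 0.01, 0, 0],
  [0, 0, 0.005, 0, 0],
  [0, 0, 0.005, 0, 0],
  [0, 0, 0.004, 0, 0],
  [0, 0, 0, 0, 0],
  [0, 0, 0, 0, 0],
])

```text
clock: 26.25
position: [596.7, -22.6, 135.3]
ee_rot: [0.068, 0.998, 0.0, 0.0]
contact_force: [0.8, 0.2, -4.7]
gripper_width: 8.7
```

```bash
python3 - <<'E'
from h import *
plan(595.1,-21.7,120,82.2)
im,d=snap('scene','s16'); crop(im,'s16c',160,170,320,310,5)
E
```

```text
t 26.2 pos [596.7 -22.6 135.3] jaw 82.3 F [ 0.8  0.2 -4.7] w 8.7 j6 -1.94 tilt [ 0.001  0.    -1.   ]
turn 0.1 then tool shift mm [ 1.7  0.7 15.3] (no turn: [ 1.7  0.7 15.3] )
```

View pics/s16c.png

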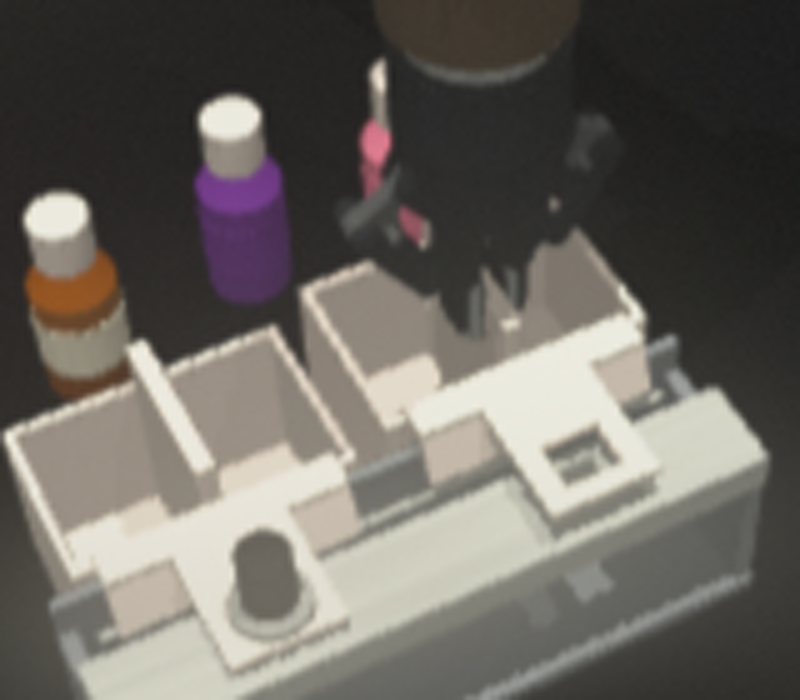

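Emit:
drive_tool([
  [0, 0, 0.003, 0, 0],
  [0, 0, 0.003, 0, 0],
  [0, 0, 0.003, 0, 0],
  [0, 0, 0.002, 0, 0],
  [0, 0, 0.002, 0, 0],
  [0, 0, 0.001, 0, 0],
  [0, 0, 0.001, 0, 0],
  [0, 0, 0, 0, 0],
  [0, 0, 0, 0, 0],
])

```text
clock: 27.2
position: [596.5, -22.7, 120.1]
ee_rot: [0.068, 0.998, 0.0, 0.0]
contact_force: [0.7, 0.2, -3.4]
gripper_width: 8.8
```

Emit:
drive_tool([
  [0, 0, 0.001, 0, 0],
  [0, 0, 0.001, 0, 0],
  [0, 0, 0, 0, 0],
  [0, 0, 0, 0, 0],
])

```text
clock: 27.6
position: [596.6, -22.6, 119.4]
ee_rot: [0.067, 0.998, -0.0, 0.001]
contact_force: [-4.8, 0.7, 6.3]
gripper_width: 9.0
```

Emit:
drive_tool([
  [0, 0, 0, 0, 0.02],
  [0, 0, 0, 0, 0.03],
  [0, 0, 0, 0, 0.04],
  [0, 0, 0, 0, 0.05],
  [0, 0, -0.01, 0, 0.05],
  [0, 0, -0.03, 0, 0.05],
  [0, 0, -0.04, 0, 0.05],
  [0, 0, -0.04, 0, 0.05],
  [0, 0, -0.01, 0, 0.05],
  [0, 0, 0, 0, 0.05],
  [0, 0, 0, 0, 0.05],
])

```text
clock: 28.7
position: [595.8, -22.6, 247.2]
ee_rot: [0.068, 0.998, 0.0, -0.001]
contact_force: [0.7, 0.3, -0.8]
gripper_width: 50.0
```

```bash
python3 - <<'E'
from h import *
plan(549.6,-355.5,170,84.5)
im,d=snap('scene','s17'); crop(im,'s17c',210,190,310,290,7)
im,d=snap('top','t17')
E
```

```text
t 28.7 pos [595.8 -22.6 247.2] jaw 82.2 F [ 0.7  0.3 -0.8] w 50.0 j6 -1.94 tilt [-0.001  0.    -1.   ]
turn -2.3 then tool shift mm [  13.9 -335.8   77.2] (no turn: [   0.6 -336.1   77.2] )
```

View pics/s17c.png

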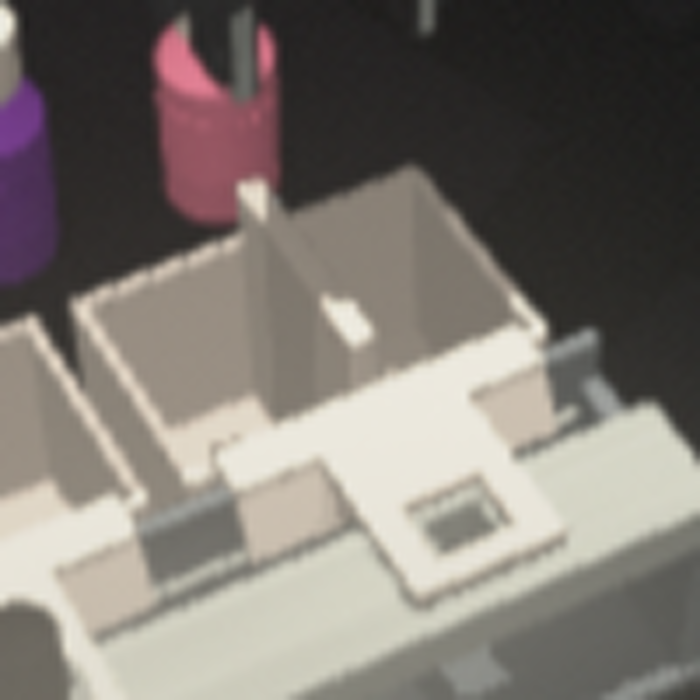

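Emit:
drive_tool([
  [0, 0, 0, -2.3, 0.06],
  [0.001, -0.03, 0, 0, 0.06],
  [0.002, -0.045, 0, 0, 0.06],
  [0.002, -0.045, 0, 0, 0.06],
  [0.002, -0.045, 0, 0, 0.06],
  [0.002, -0.045, 0, 0, 0.06],
  [0.002, -0.045, 0, 0, 0.06],
  [0.002, -0.045, 0, 0, 0.06],
  [0.001, -0.036, 0, 0, 0.06],
  [0, 0, 0.02, 0, 0.06],
  [0, 0, 0.03, 0, 0.06],
  [0, 0, 0.025, 0, 0.06],
  [0, 0, 0, 0, 0.06],
  [0, 0, 0, 0, 0.06],
])

```text
clock: 30.2
position: [550.4, -355.9, 172.1]
ee_rot: [0.047, 0.999, 0.0, -0.001]
contact_force: [1.3, -0.2, 0.5]
gripper_width: 59.9
```

```bash
python3 - <<'E'
from h import *
plan(550,-355.5,87,84.5)
im,d=snap('scene','s18'); crop(cv2.convertScaleAbs(im,alpha=1.5),'s18c',60,220,180,340,5)
E
```

```text
t 30.2 pos [ 550.4 -355.9  172.1] jaw 84.6 F [ 1.3 -0.2  0.5] w 59.9 j6 -1.34 tilt [-0.003  0.    -1.   ]
turn 0.1 then tool shift mm [ 0.2  0.4 85.1] (no turn: [ 0.2  0.4 85.1] )
```

View pics/s18c.png

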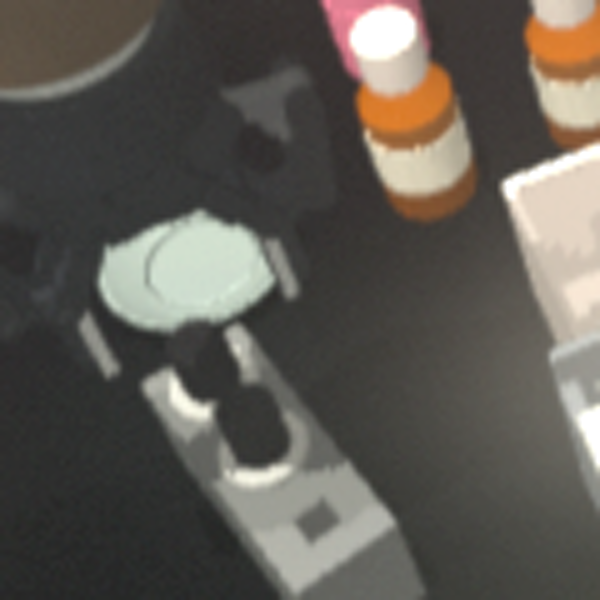

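Emit:
drive_tool([
  [0, 0, 0.025, 0, 0.06],
  [0, 0, 0.025, 0, 0.06],
  [0, 0, 0.02, 0, 0.06],
  [0, 0, 0.014, 0, 0.06],
  [0, 0, 0, 0, 0.05],
  [0, 0, 0, 0, 0.05],
  [0, 0, 0, 0, 0.0],
  [0, 0, 0, 0, 0.0],
  [0, 0, 0, 0, 0.0],
  [0, 0, 0, 0, 0.0],
  [0, 0, 0, 0, 0.0],
  [0, 0, 0, 0, 0.0],
])

```text
clock: 31.45
position: [551.5, -356.2, 90.7]
ee_rot: [0.047, 0.999, -0.001, 0.001]
contact_force: [-1.5, 0.2, 5.8]
gripper_width: 22.0
```

```bash
python3 - <<'E'
from h import *
plan(683.3,-33.7,235,84.5)
E
```

```text
t 31.4 pos [ 551.5 -356.2   90.7] jaw 84.6 F [-1.5  0.2  5.8] w 22.0 j6 -1.34 tilt [ 0.003 -0.001 -1.   ]
turn 0.1 then tool shift mm [-100.7  333.5 -144.4] (no turn: [-101.1  333.3 -144.4] )
```

Emit:
drive_tool([
  [0, 0, -0.005, 0, 0],
  [0, 0, -0.02, 0, 0],
  [0, 0, -0.04, 0, 0],
  [0, 0, -0.045, 0, 0],
  [0, 0, -0.035, 0, 0],
  [0, 0, -0.01, 0, 0],
  [-0.005, 0.015, 0, 0, 0],
  [-0.01, 0.032, 0, 0, 0],
  [-0.0115, 0.038, 0, 0, 0],
  [-0.0115, 0.038, 0, 0, 0],
  [-0.0115, 0.038, 0, 0, 0],
  [-0.0115, 0.038, 0, 0, 0],
  [-0.0115, 0.038, 0, 0, 0],
  [-0.0115, 0.038, 0, 0, 0],
  [-0.01, 0.03, 0, 0, 0],
  [-0.006, 0.02, 0, 0, 0],
  [-0.002, 0.008, 0, 0, 0],
  [0, 0, 0, 0, 0],
  [0, 0, 0, 0, 0],
  [0, 0, 0, 0, 0],
])

```text
clock: 33.45
position: [683.3, -35.5, 244.1]
ee_rot: [0.049, 0.999, -0.0, -0.0]
contact_force: [-0.4, -0.3, -0.8]
gripper_width: 22.3
```

```bash
python3 - <<'E'
from h import *
plan(684.3,-33.5,208,84.5)
E
```

```text
t 33.5 pos [683.3 -35.5 244.1] jaw 84.4 F [-0.4 -0.3 -0.8] w 22.3 j6 -1.85 tilt [-0. -0. -1.]
turn -0.1 then tool shift mm [-0.8  2.  36.1] (no turn: [-0.8  2.  36.1] )
```

Emit:
drive_tool([
  [-0.001, 0.002, 0, 0, 0],
  [0, 0, 0.015, 0, 0],
  [0, 0, 0.012, 0, 0],
  [0, 0, 0.008, 0, 0],
  [0, 0, 0, 0, 0],
  [0, 0, 0, 0, 0],
])

```text
clock: 34.05
position: [685.1, -32.3, 209.1]
ee_rot: [0.048, 0.999, -0.0, 0.0]
contact_force: [0.3, 0.1, -0.8]
gripper_width: 22.1
```

```bash
python3 - <<'E'
from h import *
plan(683.3,-33.7,136,84.5)
im,d=snap('scene','s19'); crop(cv2.convertScaleAbs(im,alpha=1.5),'s19c',245,210,305,280,10)
E
```

```text
t 34.0 pos [685.1 -32.3 209.1] jaw 84.5 F [ 0.3  0.1 -0.8] w 22.1 j6 -1.85 tilt [-0. -0. -1.]
turn 0.0 then tool shift mm [ 1.7 -1.6 73.1] (no turn: [ 1.7 -1.6 73.1] )
```

View pics/s19c.png

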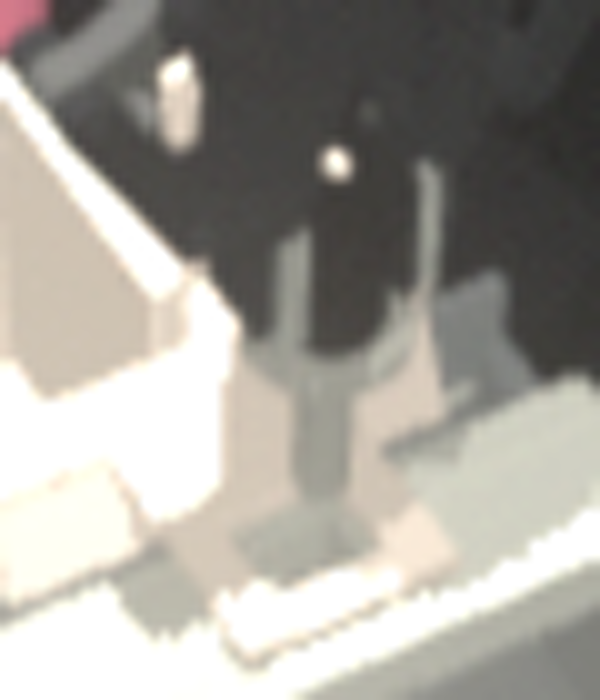

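Emit:
drive_tool([
  [0.001, -0.0015, 0, 0, 0],
  [0, 0, 0.005, 0, 0],
  [0, 0, 0.005, 0, 0],
  [0, 0, 0, 0, 0],
  [0, 0, 0, 0, 0],
])

```text
clock: 34.6
position: [683.7, -33.5, 198.7]
ee_rot: [0.048, 0.999, -0.0, -0.0]
contact_force: [0.9, -0.1, -1.5]
gripper_width: 22.2
```

```bash
python3 - <<'E'
from h import *
plan(683.3,-33.7,136,84.5)
im,d=snap('scene','s20'); crop(cv2.convertScaleAbs(im,alpha=1.2),'s20c',255,235,300,280,14)
q=w2px('scene',(683.3,-33.7,105));print((q-[255,235]+.5)*14)
q=w2px('scene',(683.3,-33.7,113));print((q-[255,235]+.5)*14)
E
```

```text
t 34.6 pos [683.7 -33.5 198.7] jaw 84.5 F [ 0.9 -0.1 -1.5] w 22.2 j6 -1.85 tilt [-0.001 -0.    -1.   ]
turn 0.0 then tool shift mm [ 0.4 -0.2 62.7] (no turn: [ 0.4 -0.2 62.7] )
[302.68040218 418.91084124]
[303.75008776 387.32991964]
```

View pics/s20c.png

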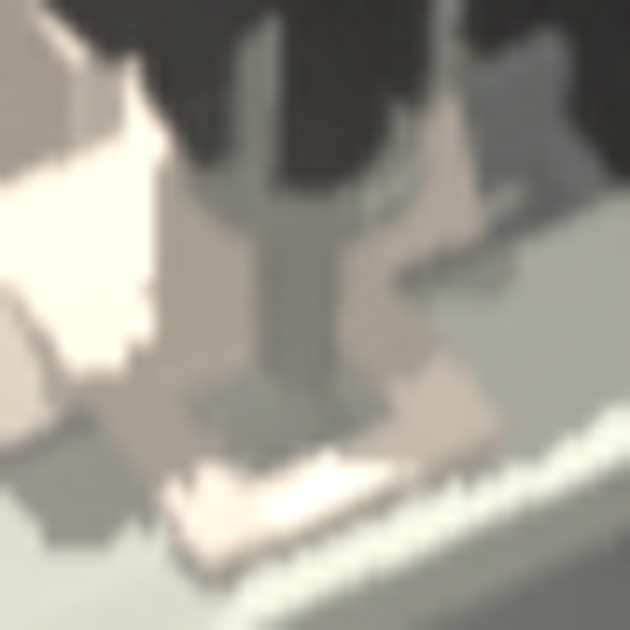

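Emit:
drive_tool([
  [0, 0, 0.004, 0, 0],
  [0, 0, 0.004, 0, 0],
  [0, 0, 0.004, 0, 0],
  [0, 0, 0.004, 0, 0],
  [0, 0, 0.004, 0, 0],
  [0, 0, 0.004, 0, 0],
  [0, 0, 0.004, 0, 0],
  [0, 0, 0, 0, 0],
])

```text
clock: 35.45
position: [683.4, -33.5, 170.1]
ee_rot: [0.048, 0.999, -0.0, -0.001]
contact_force: [0.5, 0.7, -1.1]
gripper_width: 22.2
```

Emit:
drive_tool([
  [0, 0, 0.006, 0, 0],
  [0, 0, 0.008, 0, 0],
  [0, 0, 0.008, 0, 0],
  [0, 0, 0.004, 0, 0],
  [0, 0, 0.003, 0, 0],
  [0, 0, 0.003, 0, 0],
  [0, 0, 0.002, 0, 0],
  [0, 0, 0, 0, 0],
  [0, 0, 0, 0, 0],
])

```text
clock: 36.35
position: [684.1, -33.6, 137.7]
ee_rot: [0.048, 0.999, -0.0, 0.001]
contact_force: [-1.3, 0.6, 1.1]
gripper_width: 22.1
```

Emit:
drive_tool([
  [0, 0, 0.001, 0, 0],
  [0, 0, 0.001, 0, 0],
  [0, 0, 0.001, 0, 0],
  [0, 0, 0.001, 0, 0],
  [0, 0, 0, 0, 0],
  [0, 0, 0, 0, 0],
])

```text
clock: 36.95
position: [684.3, -33.6, 135.7]
ee_rot: [0.047, 0.999, -0.0, 0.001]
contact_force: [-4.0, 0.3, 9.2]
gripper_width: 22.3
```

Emit:
drive_tool([
  [0, 0, 0, 0, 0.03],
  [0, 0, 0, 0, 0.04],
  [0, 0, 0, 0, 0.045],
  [0, 0, -0.01, 0, 0.045],
  [0, 0, -0.03, 0, 0.045],
  [0, 0, -0.04, 0, 0.045],
  [0, 0, -0.03, 0, 0.045],
  [0, 0, 0, 0, 0.045],
  [0, 0, 0, 0, 0.045],
])

```text
clock: 37.85
position: [684.0, -33.4, 244.3]
ee_rot: [0.048, 0.999, 0.0, 0.001]
contact_force: [0.4, 0.3, -0.8]
gripper_width: 44.6
```

```bash
python3 - <<'E'
from h import *
im,d=snap('scene','s21'); crop(im,'s21c',155,185,325,325,4)
plan(424.9,-145.5,230,-7.8)
S=[621.5,-97.6,-135.7]
for b in((683.3,-33.7),(663.5,-176)):
    o=atp([*b,-135.7],-100,0)
    for y in(33,-33): print(atp([*o,-135.7],0,y))
E
```

```text
t 37.9 pos [683.4 -33.4 242.7] jaw 84.5 F [-0.3  0.4 -0.5] w 44.7 j6 -1.85 tilt [-0.001  0.    -1.   ]
turn -87.7 then tool shift mm [146.1 240.9  12.9] (no turn: [ 246.6 -136.2   12.9] )
[588.68368147  12.52501777]
[579.75494348 -52.86823599]
[ 568.88368147 -129.77498223]
[ 559.95494348 -195.16823599]
```

View pics/s21c.png

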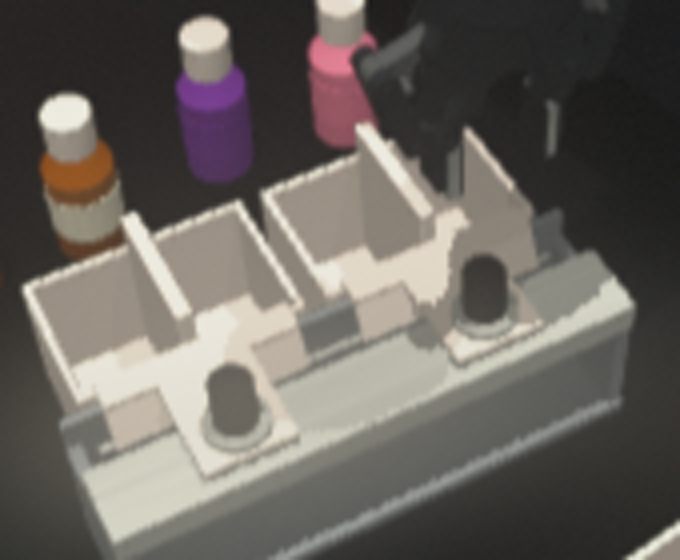

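```bash
python3 - <<'E'
from h import *
for b in((663.5,-176),(683.3,-33.7)):
  o=atp([*b,-135.7],-100,0)
  for x,y,z in((-41,0,128),(41,0,128),(-45,-65,100),(-45,65,100)):
    print((x,y),((w2px('scene',(*atp([*o,-135.7],x,y),z))-[155,185]+.5)*4).round())
im,d=snap('top','t21'); crop(im,'t21c',255,120,415,230,5)
E
```

```text
(-41, 0) [130. 212.]
(41, 0) [189. 319.]
(-45, -65) [ 22. 283.]
(-45, 65) [241. 197.]
(-41, 0) [366. 120.]
(41, 0) [434. 217.]
(-45, -65) [263. 189.]
(-45, 65) [462. 110.]
```

View pics/t21c.png

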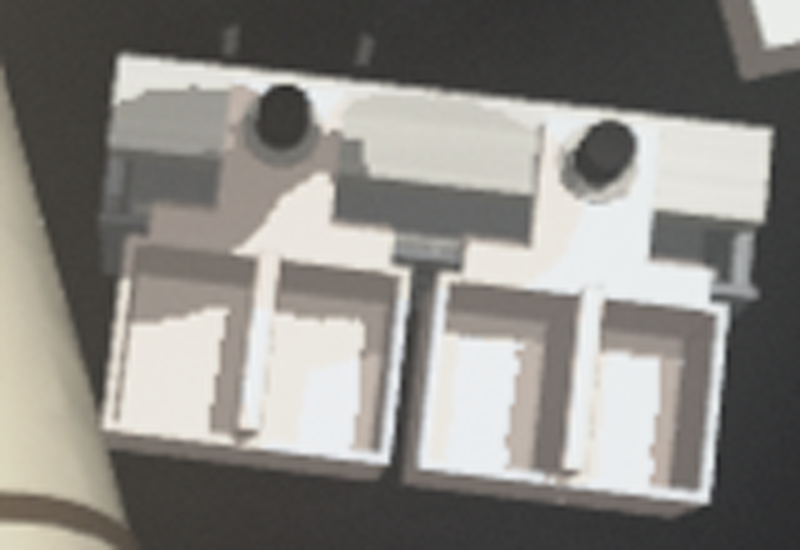

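```bash
python3 - <<'E'
from h import *
p=fit('top',BIN,dict(BL=(412,470),BR=(710,503),TR=(730,305),TL=(440,272)),(255,120),5,[564,-162,-135],z=20)
print(atp(p,0,33),atp(p,0,-33))
plan(424.9,-145.5,200,-7.8)
E
```

```text
[ 562.  -161.3 -140.5] res {'BL': [1.1, -0.6], 'BR': [0.0, 0.1], 'TR': [-0.6, 0.4], 'TL': [-0.3, 0.1]}
[ 566.60364969 -128.63659948] [ 557.35978734 -193.98605249]
t 38.0 pos [683.2 -33.5 241.9] jaw 84.5 F [-0.   0.1 -0.7] w 44.9 j6 -1.85 tilt [-0.002  0.    -1.   ]
turn -87.7 then tool shift mm [146.1 240.6  42.4] (no turn: [ 246.4 -136.1   42.4] )
```

Emit:
drive_tool([
  [0, 0, 0, -8.5, 0.06],
  [0, 0, 0, -8.5, 0.06],
  [0, 0, 0, -8.5, 0.06],
  [0, 0, 0, -8.5, 0.06],
  [0, 0, 0, -8.5, 0.06],
  [0, 0, 0, -8.5, 0.06],
  [0, 0, 0, -8.5, 0.06],
  [0, 0, 0, -8.5, 0.06],
  [0, 0, 0, -8.5, 0.06],
  [0, 0, 0, -8.5, 0.06],
  [0, 0, 0, -2.7, 0.06],
  [0.02, 0.033, 0, 0, 0.06],
  [0.021, 0.035, 0, 0, 0.06],
  [0.021, 0.035, 0, 0, 0.06],
  [0.021, 0.035, 0, 0, 0.06],
  [0.021, 0.035, 0, 0, 0.06],
  [0.021, 0.035, 0, 0, 0.06],
  [0.02, 0.033, 0, 0, 0.06],
  [0, 0, 0, 0, 0.06],
  [0, 0, 0, 0, 0.06],
])

```text
clock: 39.95
position: [424.8, -145.0, 242.7]
ee_rot: [-0.657, 0.754, 0.0, -0.0]
contact_force: [0.4, -0.5, -1.2]
gripper_width: 60.2
```

```bash
python3 - <<'E'
from h import *
plan(424.9,-145.5,105,-7.8)
im,d=snap('scene','s22'); crop(im,'s22c',100,150,240,270,5)
E
```

```text
t 40.0 pos [ 424.8 -145.   242.7] jaw 172.2 F [ 0.4 -0.5 -1.2] w 60.2 j6 -0.17 tilt [-0.001 -0.    -1.   ]
turn -0.0 then tool shift mm [  0.5  -0.2 137.7] (no turn: [  0.5  -0.2 137.7] )
```

View pics/s22c.png

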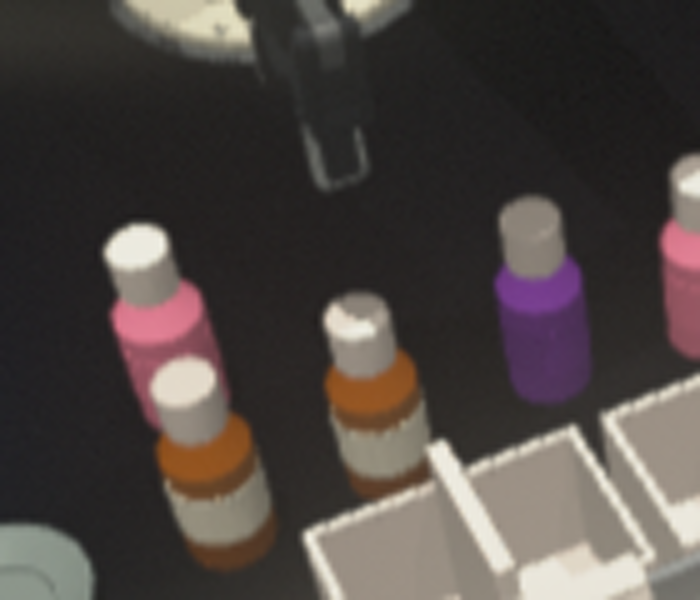

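Emit:
drive_tool([
  [0, 0, 0.03, 0, 0.06],
  [0, 0, 0.04, 0, 0.06],
  [0, 0, 0.03, 0, 0.06],
  [0, 0, 0.025, 0, 0.06],
  [0, 0, 0.012, 0, 0.06],
  [0, 0, 0, 0, 0.06],
  [0, 0, 0, 0, 0.06],
  [0, 0, 0, 0, 0.0],
  [0, 0, 0, 0, 0.0],
  [0, 0, 0, 0, 0.0],
  [0, 0, 0, 0, 0.0],
  [0, 0, 0, 0, 0.0],
])

```text
clock: 41.2
position: [426.0, -144.7, 107.0]
ee_rot: [-0.658, 0.753, -0.001, 0.001]
contact_force: [-0.6, 1.4, 6.8]
gripper_width: 28.5
```

Emit:
drive_tool([
  [0, 0, -0.005, 0, 0],
  [0, 0, -0.015, 0, 0],
  [0, 0, -0.03, 0, 0],
  [0, 0, -0.04, 0, 0],
  [0, 0, -0.035, 0, 0],
  [0, 0, -0.02, 0, 0],
  [0, 0, 0, 0, 0],
  [0, 0, 0, 0, 0],
])

```text
clock: 42.0
position: [424.7, -144.4, 250.1]
ee_rot: [-0.657, 0.754, 0.001, -0.0]
contact_force: [1.2, 0.3, -2.7]
gripper_width: 28.2
```

```bash
python3 - <<'E'
from h import *
plan(568,-129.4,250,-7.8)
im,d=snap('scene','s23'); crop(im,'s23c',100,130,240,270,5)
E
```

```text
t 42.0 pos [ 424.7 -144.4  250.1] jaw 172.2 F [ 1.2  0.3 -2.7] w 28.2 j6 -0.17 tilt [-0.001  0.001 -1.   ]
turn 0.0 then tool shift mm [ -34.3 -140.     0. ] (no turn: [ -34.3 -140.     0. ] )
```

View pics/s23c.png

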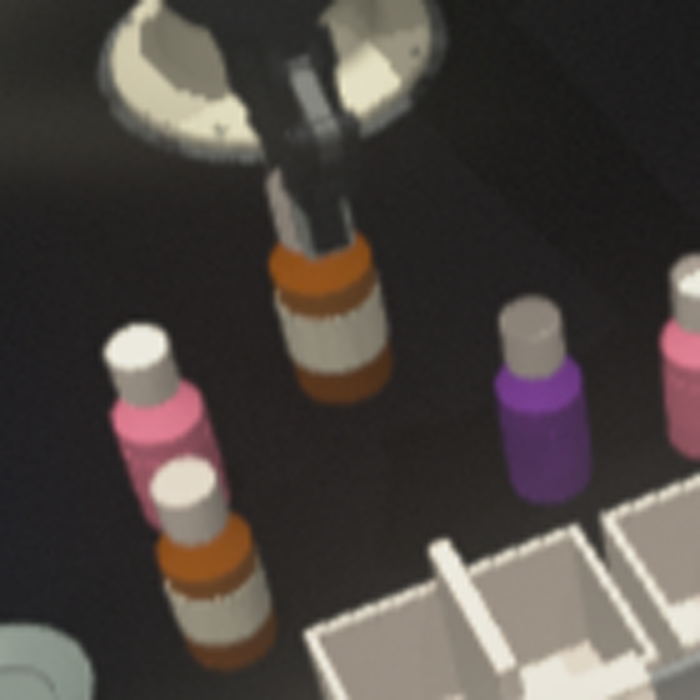

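Emit:
drive_tool([
  [-0.003, -0.01, 0, 0, 0],
  [-0.006, -0.025, 0, 0, 0],
  [-0.007, -0.03, 0, 0, 0],
  [-0.007, -0.03, 0, 0, 0],
  [-0.006, -0.025, 0, 0, 0],
  [-0.004, -0.014, 0, 0, 0],
  [-0.001, -0.006, 0, 0, 0],
  [0, 0, 0, 0, 0],
  [0, 0, 0, 0, 0],
])

```text
clock: 42.95
position: [568.1, -129.9, 250.2]
ee_rot: [-0.658, 0.753, 0.001, -0.001]
contact_force: [0.1, 0.3, -1.2]
gripper_width: 28.2
```

```bash
python3 - <<'E'
from h import *
plan(568,-129.4,131,-7.8)
im,d=snap('scene','s24'); crop(im,'s24c',150,170,270,290,5)
im,d=snap('top','t24'); crop(im,'t24c',300,120,420,240,5)
E
```

```text
t 43.0 pos [ 568.1 -129.9  250.2] jaw 172.2 F [ 0.1  0.3 -1.2] w 28.2 j6 -0.19 tilt [-0.002  0.    -1.   ]
turn 0.0 then tool shift mm [ -0.5  -0.  119.2] (no turn: [ -0.5  -0.  119.2] )
```

View pics/s24c.png

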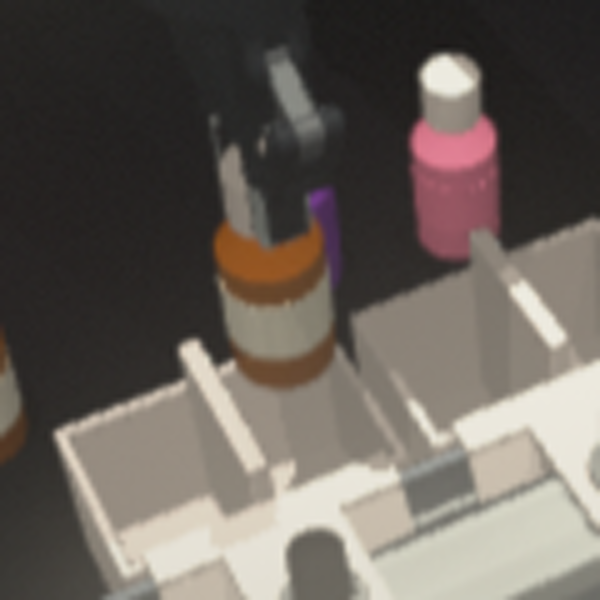

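Emit:
drive_tool([
  [0, 0, 0.015, 0, 0],
  [0, 0, 0.015, 0, 0],
  [0, 0, 0.015, 0, 0],
  [0, 0, 0.01, 0, 0],
  [0, 0, 0.01, 0, 0],
  [0, 0, 0, 0, 0],
])

```text
clock: 43.65
position: [567.8, -129.8, 184.8]
ee_rot: [-0.658, 0.753, 0.001, -0.001]
contact_force: [0.1, 0.5, -1.7]
gripper_width: 28.4
```

```bash
python3 - <<'E'
from h import *
plan(568,-129.4,131,-7.8)
im,d=snap('scene','s25'); crop(im,'s25c',150,170,270,290,5)
E
```

```text
t 43.6 pos [ 567.8 -129.8  184.8] jaw 172.2 F [ 0.1  0.5 -1.7] w 28.4 j6 -0.19 tilt [-0.003  0.    -1.   ]
turn 0.0 then tool shift mm [-0.5 -0.2 53.8] (no turn: [-0.5 -0.2 53.8] )
```

View pics/s25c.png

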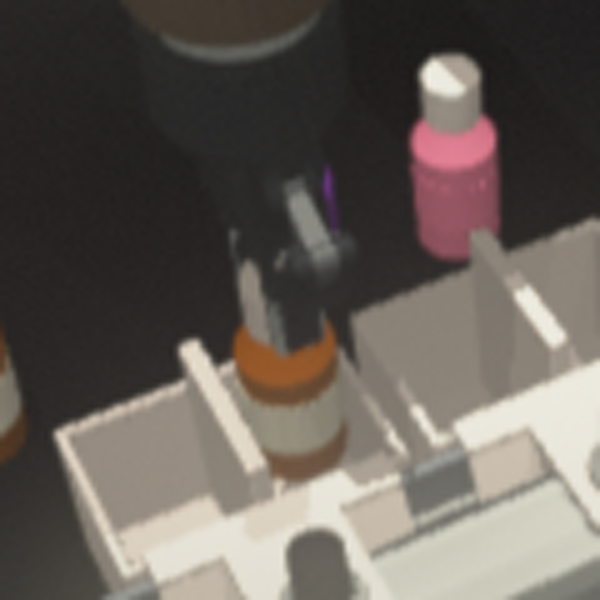

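Emit:
drive_tool([
  [-0.0005, 0, 0.01, 0, 0],
  [0, 0, 0.012, 0, 0],
  [0, 0, 0.012, 0, 0],
  [0, 0, 0.008, 0, 0],
  [0, 0, 0.004, 0, 0],
  [0, 0, 0.003, 0, 0],
  [0, 0, 0.002, 0, 0],
  [0, 0, 0.001, 0, 0],
  [0, 0, 0, 0, 0],
  [0, 0, 0, 0, 0],
])

```text
clock: 44.7
position: [569.1, -129.4, 134.4]
ee_rot: [-0.658, 0.753, -0.0, 0.0]
contact_force: [0.6, 0.2, -1.4]
gripper_width: 28.4
```

Emit:
drive_tool([
  [0, 0, 0.001, 0, 0],
  [0, 0, 0.001, 0, 0],
  [0, 0, 0.001, 0, 0],
  [0, 0, 0.0005, 0, 0],
  [0, 0, 0, 0, 0],
  [0, 0, 0, 0, 0],
])

```text
clock: 45.3
position: [568.9, -129.4, 130.5]
ee_rot: [-0.658, 0.753, -0.0, -0.0]
contact_force: [-0.3, 0.6, -1.2]
gripper_width: 28.2
```

Emit:
drive_tool([
  [0, 0, 0.001, 0, 0],
  [0, 0, 0.001, 0, 0],
  [0, 0, 0, 0, 0],
  [0, 0, 0, 0, 0],
])

```text
clock: 45.7
position: [569.0, -129.4, 129.2]
ee_rot: [-0.658, 0.753, -0.0, 0.0]
contact_force: [-1.5, 1.1, 3.8]
gripper_width: 28.3
```

Emit:
drive_tool([
  [0, 0, 0, 0, 0.035],
  [0, 0, 0, 0, 0.042],
  [0, 0, 0, 0, 0.045],
  [0, 0, -0.005, 0, 0.045],
  [0, 0, -0.02, 0, 0.045],
  [0, 0, -0.04, 0, 0.045],
  [0, 0, -0.04, 0, 0.045],
  [0, 0, -0.01, 0, 0.045],
  [0, 0, 0, 0, 0.06],
  [0, 0, 0, 0, 0.06],
])

```text
clock: 46.7
position: [568.2, -129.2, 242.6]
ee_rot: [-0.658, 0.753, 0.001, -0.0]
contact_force: [-0.3, -0.2, -0.1]
gripper_width: 59.7
```

```bash
python3 - <<'E'
from h import *
plan(416,-227.4,240,-7.8)
im,d=snap('scene','s26'); crop(im,'s26c',100,150,240,290,5)
E
```

```text
t 46.7 pos [ 568.2 -129.2  242.6] jaw 172.2 F [-0.3 -0.2 -0.1] w 59.7 j6 -0.19 tilt [-0.001  0.001 -1.   ]
turn 0.0 then tool shift mm [118.  137.5   2.7] (no turn: [117.9 137.5   2.7] )
```

View pics/s26c.png

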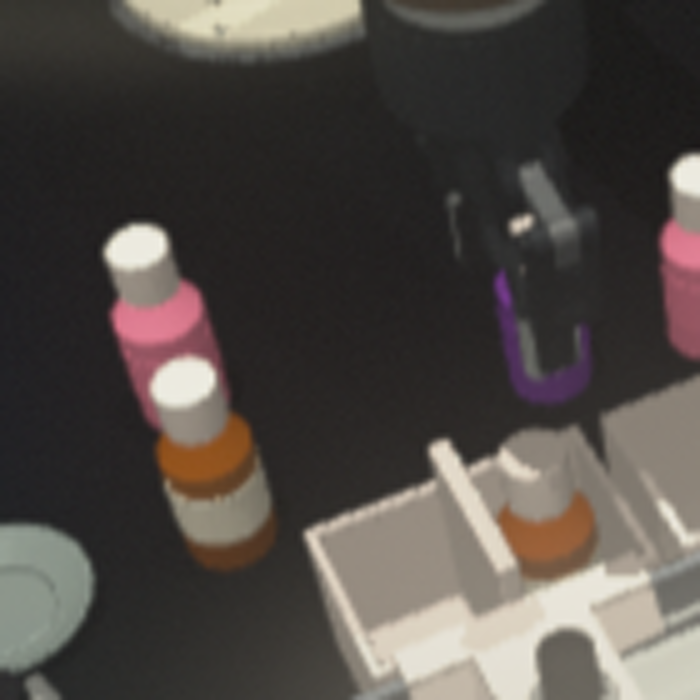

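Emit:
drive_tool([
  [0.012, 0.014, 0, 0, 0.06],
  [0.022, 0.025, 0, 0, 0.06],
  [0.024, 0.028, 0, 0, 0.06],
  [0.024, 0.028, 0, 0, 0.06],
  [0.022, 0.025, 0, 0, 0.06],
  [0.014, 0.0175, 0, 0, 0.06],
  [0, 0, 0, 0, 0.06],
  [0, 0, 0, 0, 0.06],
])

```text
clock: 47.55
position: [416.2, -227.8, 242.6]
ee_rot: [-0.657, 0.754, 0.001, -0.001]
contact_force: [-0.1, -0.8, -0.0]
gripper_width: 59.9
```

```bash
python3 - <<'E'
from h import *
plan(416,-227.4,105,-7.8)
im,d=snap('scene','s27'); crop(im,'s27c',80,130,220,270,5)
E
```

```text
t 47.5 pos [ 416.2 -227.8  242.6] jaw 172.2 F [-0.1 -0.8 -0. ] w 59.9 j6 0.02 tilt [-0.002  0.    -1.   ]
turn -0.0 then tool shift mm [ -0.4   0.  137.6] (no turn: [ -0.4   0.  137.6] )
```

View pics/s27c.png

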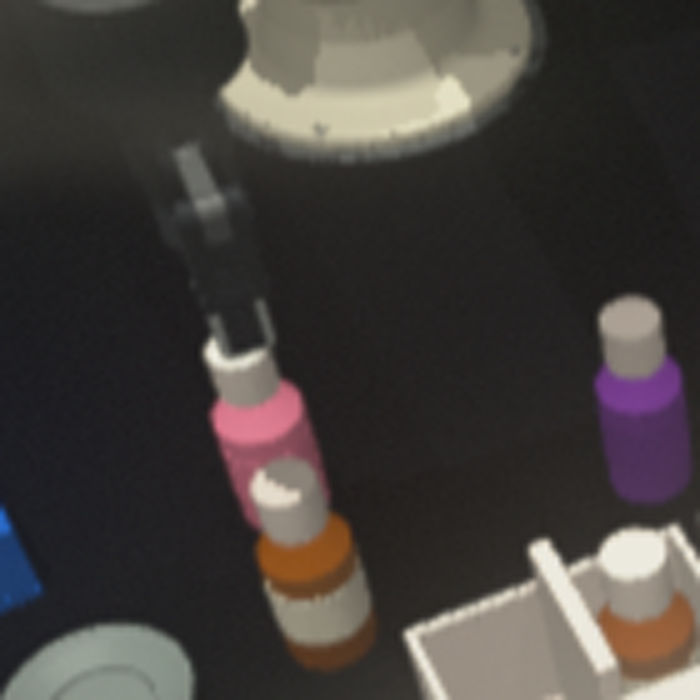

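Emit:
drive_tool([
  [0, 0, 0.03, 0, 0.06],
  [0, 0, 0.04, 0, 0.06],
  [0, 0, 0.03, 0, 0.06],
  [0, 0, 0.025, 0, 0.06],
  [0, 0, 0.012, 0, 0.06],
  [0, 0, 0, 0, 0.06],
  [0, 0, 0, 0, 0.06],
  [0, 0, 0, 0, 0.0],
  [0, 0, 0, 0, 0.0],
  [0, 0, 0, 0, 0.0],
  [0, 0, 0, 0, 0.0],
  [0, 0, 0, 0, 0.0],
])

```text
clock: 48.8
position: [417.0, -227.9, 107.5]
ee_rot: [-0.658, 0.753, -0.001, 0.0]
contact_force: [-1.1, 0.6, 5.7]
gripper_width: 28.4
```

Emit:
drive_tool([
  [0, 0, -0.005, 0, 0],
  [0, 0, -0.015, 0, 0],
  [0, 0, -0.03, 0, 0],
  [0, 0, -0.04, 0, 0],
  [0, 0, -0.035, 0, 0],
  [0, 0, -0.02, 0, 0],
  [0, 0, 0, 0, 0],
  [0, 0, 0, 0, 0],
])

```text
clock: 49.6
position: [416.1, -227.4, 250.8]
ee_rot: [-0.657, 0.754, 0.001, 0.0]
contact_force: [-0.9, 0.5, -2.0]
gripper_width: 28.4
```

```bash
python3 - <<'E'
from h import *
plan(559,-194.8,250,-7.8)
im,d=snap('top','t28'); cv2.imwrite('pics/t28.png',im)
im,d=snap('scene','s28'); crop(im,'s28c',60,110,240,290,4)
E
```

```text
t 49.6 pos [ 416.1 -227.4  250.8] jaw 172.2 F [-0.9  0.5 -2. ] w 28.4 j6 0.02 tilt [-0.     0.001 -1.   ]
turn 0.0 then tool shift mm [ -51.7 -137.2    0.8] (no turn: [ -51.6 -137.2    0.8] )
```

View pics/s28c.png

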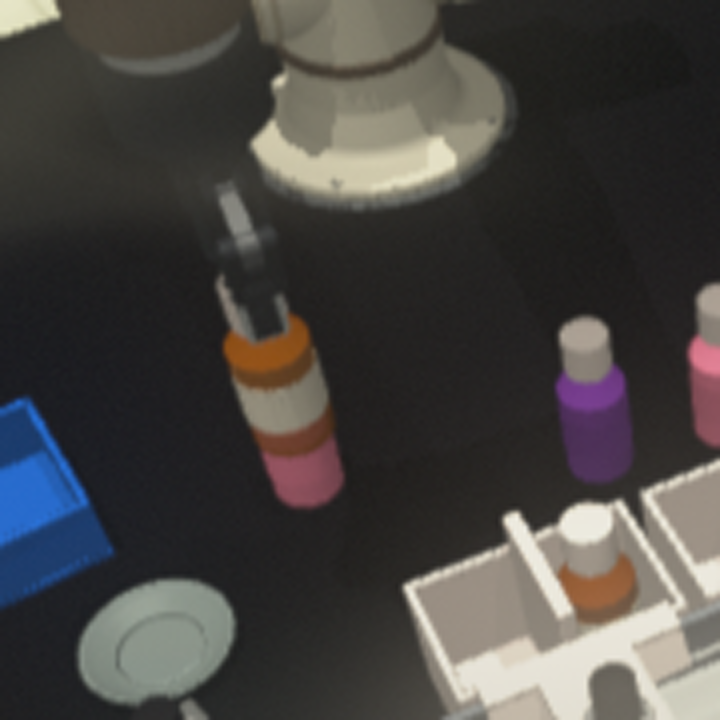

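Emit:
drive_tool([
  [-0.004, -0.01, 0, 0, 0],
  [-0.009, -0.024, 0, 0, 0],
  [-0.011, -0.03, 0, 0, 0],
  [-0.011, -0.03, 0, 0, 0],
  [-0.009, -0.024, 0, 0, 0],
  [-0.005, -0.013, 0, 0, 0],
  [-0.002, -0.006, 0, 0, 0],
  [0, 0, 0, 0, 0],
  [0, 0, 0, 0, 0],
])

```text
clock: 50.6
position: [558.5, -195.8, 251.3]
ee_rot: [-0.658, 0.753, 0.0, -0.0]
contact_force: [-1.0, 0.2, -1.9]
gripper_width: 28.0
```

```bash
python3 - <<'E'
from h import *
plan(559,-194.8,131,-7.8)
im,d=snap('scene','s29'); crop(im,'s29c',120,170,240,290,5)
E
```

```text
t 50.6 pos [ 558.5 -195.8  251.3] jaw 172.2 F [-1.   0.2 -1.9] w 28.0 j6 -0.07 tilt [-0.001  0.    -1.   ]
turn 0.0 then tool shift mm [ -1.1  -0.5 120.3] (no turn: [ -1.1  -0.5 120.3] )
```

View pics/s29c.png

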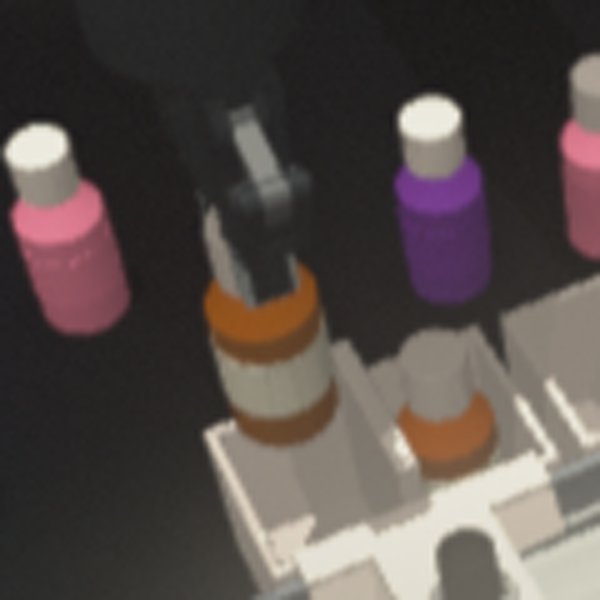

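Emit:
drive_tool([
  [-0.001, 0, 0.015, 0, 0],
  [0, 0, 0.015, 0, 0],
  [0, 0, 0.015, 0, 0],
  [0, 0, 0.01, 0, 0],
  [0, 0, 0.01, 0, 0],
  [0, 0, 0, 0, 0],
  [0, 0, 0, 0, 0],
])

```text
clock: 51.35
position: [559.6, -194.9, 186.9]
ee_rot: [-0.658, 0.753, -0.0, 0.0]
contact_force: [0.0, 0.3, -2.2]
gripper_width: 28.3
```

```bash
python3 - <<'E'
from h import *
plan(559,-194.8,131,-7.8)
im,d=snap('scene','s30'); crop(im,'s30c',120,170,240,290,5)
E
```

```text
t 51.4 pos [ 559.6 -194.9  186.9] jaw 172.3 F [ 0.   0.3 -2.2] w 28.3 j6 -0.07 tilt [ 0.001 -0.    -1.   ]
turn 0.1 then tool shift mm [-0.   0.6 55.9] (no turn: [-0.   0.6 55.9] )
```

View pics/s30c.png

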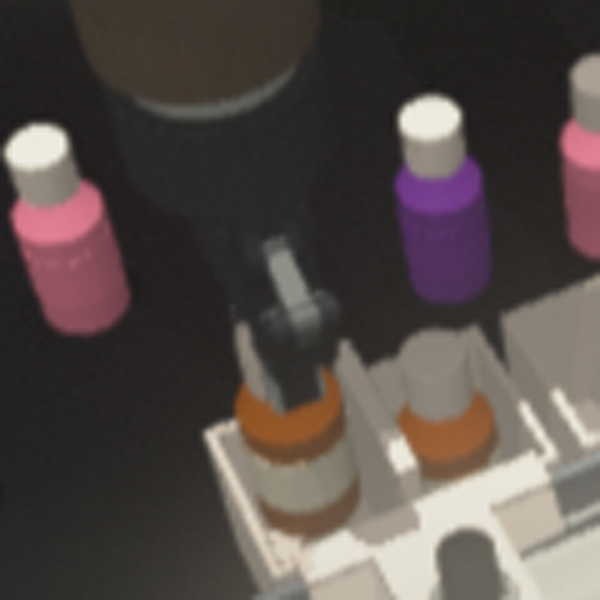

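Emit:
drive_tool([
  [0, 0, 0.01, 0, 0],
  [0, 0, 0.012, 0, 0],
  [0, 0, 0.012, 0, 0],
  [0, 0, 0.008, 0, 0],
  [0, 0, 0.005, 0, 0],
  [0, 0, 0.004, 0, 0],
  [0, 0, 0.002, 0, 0],
  [0, 0, 0.002, 0, 0],
  [0, 0, 0.001, 0, 0],
  [0, 0, 0, 0, 0],
  [0, 0, 0, 0, 0],
])

```text
clock: 52.5
position: [559.6, -194.7, 130.8]
ee_rot: [-0.658, 0.753, -0.0, 0.0]
contact_force: [-0.0, -0.2, -1.5]
gripper_width: 28.3
```

Emit:
drive_tool([
  [0, 0, 0.001, 0, 0],
  [0, 0, 0.001, 0, 0],
  [0, 0, 0, 0, 0],
  [0, 0, 0, 0, 0],
])

```text
clock: 52.9
position: [559.7, -194.8, 129.6]
ee_rot: [-0.658, 0.753, -0.001, 0.0]
contact_force: [-2.0, -0.2, 5.1]
gripper_width: 28.3
```

Emit:
drive_tool([
  [0, 0, 0, 0, 0.035],
  [0, 0, 0, 0, 0.042],
  [0, 0, 0, 0, 0.045],
  [0, 0, -0.005, 0, 0.045],
  [0, 0, -0.02, 0, 0.045],
  [0, 0, -0.04, 0, 0.045],
  [0, 0, -0.04, 0, 0.045],
  [0, 0, -0.02, 0, 0.045],
  [0.01, 0.02, 0, 0, 0.06],
  [0.02, 0.035, 0, 0, 0.06],
  [0.03, 0.035, 0, 0, 0.06],
  [0.03, 0.02, 0, 0, 0.06],
  [0.03, 0, 0, 0, 0.06],
  [0.03, 0, 0, 0, 0.06],
  [0.03, 0, 0, 0, 0.06],
  [0.03, 0, 0, 0, 0.06],
  [0, 0, 0, 0, 0.06],
  [0, 0, 0, 0, 0.06],
])

```text
clock: 54.7
position: [421.8, -388.2, 253.3]
ee_rot: [-0.657, 0.754, 0.0, 0.0]
contact_force: [0.4, 0.4, 0.2]
gripper_width: 60.1
```

```bash
python3 - <<'E'
from h import *
im,d=snap('top','t31'); crop(im,'t31c',255,120,415,230,5)
im,d=snap('scene','s31');cv2.imwrite('pics/s31b.png',im)
crop(im,'s31c',155,185,325,325,4)
print(arm.read_state()['contact_force'])
E
```

```text
[ 1.0390949  -0.37335124 -0.20038094]
```

View pics/s31.png

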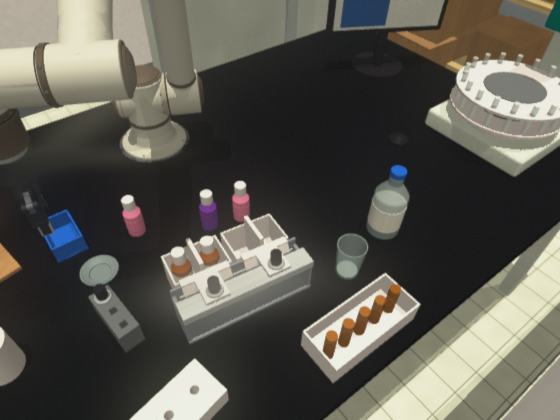

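View pics/t31c.png

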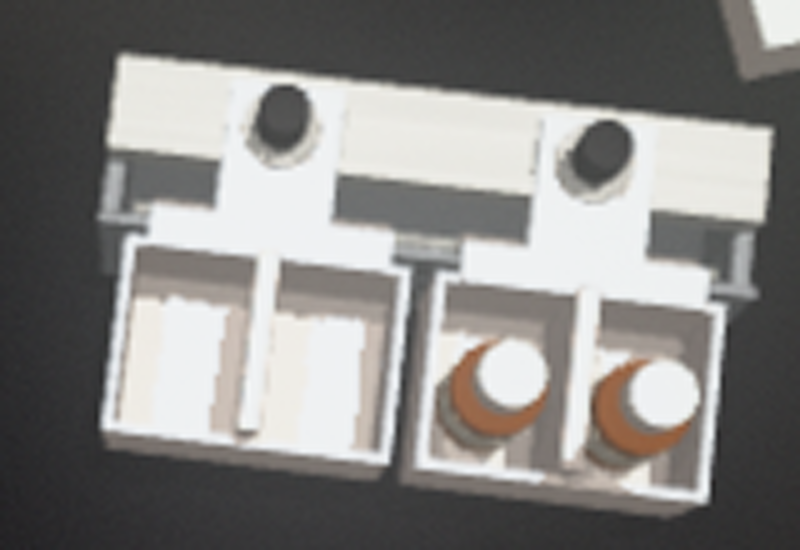

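View pics/s31c.png

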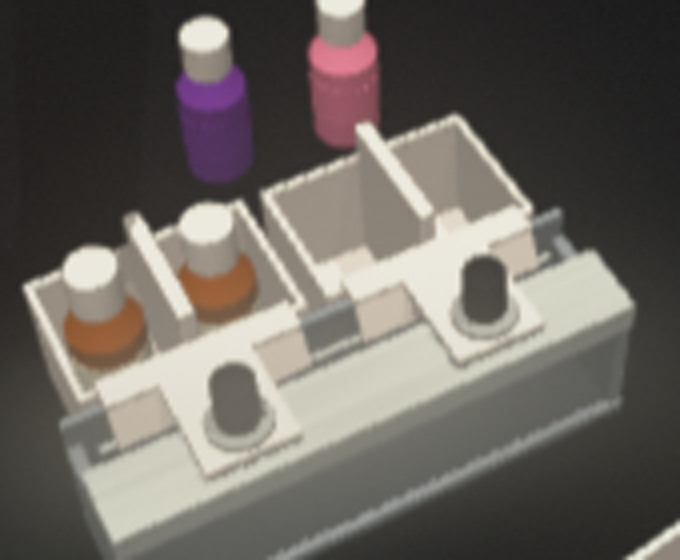

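View pics/t31.png

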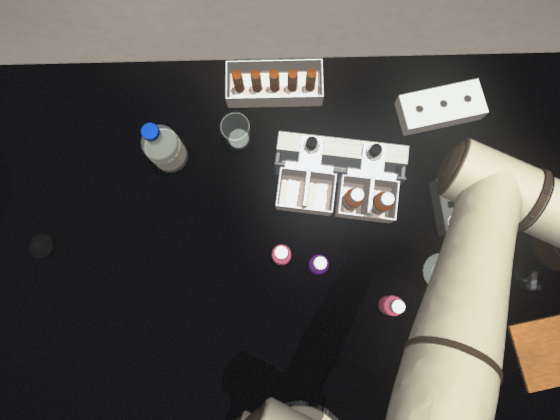

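```bash
python3 -c "
from bench import arm
print(arm.job_done())"
```

```text
the job is handed in; nothing more can be done
None
```

I hung both bins on the stand, one in each bay, and pushed a pin fully down through each tongue and the ledge. After that I stood the two amber bottles in the right-hand bin, one per compartment. The job was handed in at about 55 s of the 210 s allowed.

**Final pictures (both cameras):** Both lips are over the rail with the downturns in the trough. Both pin flanges sit flat on the tongues, and both bottles stand upright. The gripper is well clear and touching nothing. The pink and purple bottles, beaker, solvent bottle, vial rack and spare pin look untouched, as does the dish where the arm does not partly hide it.

**Pins:** each stopped with 7 to 9 N of push at a tool height of 136 mm, which is the height expected for a fully seated pin.

**Bottles:** only two amber capped bottles were present. I left the slim amber vials in the white rack alone, since they have no white cap and do not match the description.

**Disagreements:** the two cameras put the pins and carried bins up to a few millimetres apart. I checked the bins, and each pin just above its hole, in enlarged pictures before lowering. I saw neither bin knocked aside. Nothing failed.

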